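# Stack the stain-removal kit on the turntable caddy

### The job

Put the stain kit away as one upright stack on the round cork pad of the turntable caddy, building it from the bottom up, one piece at a time: first the steel dish centred on the pad, then the glass jar standing in the dish, then the dosing cup, mouth up, centred on the jar's lid, and last the stain stick standing in the cup. Keep the glass jar upright all the while, and leave the steel peg and the nail brush where they are.

Things in the scene. Friction and masses are not known exactly. Their poses are not given: they have to be found in the camera images.
- dish: shallow round stainless steel dish, open at the top: 66 mm outside diameter, 26 mm tall, wall 3 mm (60 mm inside), floor 4 mm thick. It stands mouth up on the washer lid. Origin: centre of its underside, z up.
- jar: small closed glass jar, a plain upright cylinder 50 mm in diameter and 66 mm tall in all; the top 16 mm is its fixed flat metal lid, of the same diameter. Origin: centre of its underside, z up.
- cup: white plastic dosing cup, round and open at the top: 56 mm outside diameter, 28 mm tall, wall 4 mm (48 mm inside), floor 5 mm thick. It stands mouth up. Origin: centre of its underside, z up.
- stick: stain stick: a closed plastic cylinder 36 mm in diameter and 60 mm tall, white below and with a grey cap (top 24 mm), standing upright. Origin: centre of its underside, z up.
- pad (a point): centre of the top face of the round cork pad on the caddy, 24 mm above the washer lid. The pad is 80 mm in diameter and stands 6 mm proud of the caddy's deck.
- caddy: turntable caddy, fixed and locked for this job: a round white plastic deck 240 mm in diameter, its upper face 18 mm above the washer lid. Origin: its centre, on the washer lid. The cork pad lies 50 mm from the centre along its own +x; along its own -x, 75 mm from the centre, a clear holder (50 mm by 100 mm) carries an upright brush and scoop, up to 150 mm above the washer lid. It stands to the robot's left or right.
- tray: grey plastic tray with slotted dividers holding odds and ends, 190 mm square, 35 mm tall, fixed; not needed for the job. It stands on the side opposite the caddy. Origin: centre of its underside.
- peg: loose stainless steel peg, to be left alone: upright pin 14 mm in diameter on a round foot 52 mm in diameter and 12 mm thick, 60 mm tall in all. Origin: centre of its underside.
- nailbrush: wooden nail brush lying bristles down, to be left alone: 68 mm long along its own x, 36 mm wide, 28 mm tall. Origin: centre of its underside.
There are look-alikes about, which are no part of the job. Leave any purple look-alike of the dish alone.

How it is judged:
By the outcome, as a careful person would: the job done as asked, in the order asked, and still so for the second after the job is handed in, with the robot touching nothing.
It also fails if it takes over 104 s, if anything falls off the work surface, if the arm or the gripper's body presses on something with over 40 N, if the wrist force passes 120 N, or if a joint passes its speed limit or range.

### The arm

A 7-joint arm with a two-finger parallel gripper is mounted at the origin on the work surface. World frame = base frame: x ahead of the robot, y to its left, z up, the work surface at z = 0. Lengths are in m, angles in rad, forces in N, time in s.
With the tool pointing down it reaches from about 0.4 to 0.85 m from the base axis. Payload 10.4 kg.
Tool frame: the origin (TCP) lies on the centre line of the jaws, within the pads' length; the fingertips stand env.finger_overhang ahead of it and the grasp point (between the pads) lies 6 mm ahead of it (env.finger_overhang is the distance from the TCP to the fingertips, in m); y points along the fingers, x is the direction in which the jaws open and shut, and the axes are right-handed (so a half turn about y gives the same grasp; the last joint's range is limited). The gripper opens to 85 mm and grips with 20 to 120 N. Pads are 22 mm wide; open, the fingers measure 114 mm over their backs; the gripper's body (76 mm by 85 mm) begins 54 mm behind the grasp point. The pads swing forward as they close: fully open they stand 13 mm farther back than shut.
Start: joints at [1.152, 0.332, -0.065, 1.46, 0.022, 1.35, -0.088], TCP at [0.241, -0.577, 0.256] pointing down, gripper open.
Joint ranges: [-2.6, 2.6], [-0.5, 2.12], [-1.47, 1.34], [0.16, 2.42], [-1.27, 4.41], [0.06, 2.06], [-2.6, 2.6]. Speed limits (rad/s): [2.22, 2.22, 2.79, 2.79, 3.14, 3.14, 3.14].

### API

Orientations are given as a rotation vector (axis times angle).
In Python, from cell import env gives the robot as it stands.
- The arm moves only by the tool servo_tool, never from a script. Its argument "deltas" is a list of rows, each a list of 7 numbers: the shift along the tool's x, y, z in m, then the turn, a rotation vector about the tool's x, y, z in units of 10 degrees (1.0 is 10 degrees), then the closure in counts, from 0 (fully open) to 255 (shut). In form: [[tx, ty, tz, ax, ay, az, jaw], ...]. A call has 1 to 20 rows; each row shifts and turns the commanded pose from where the row before left it, along the tool's axes as they then stand; what a row does not reach is not made up. A row lasts 1/8 s, in which the tool goes at most 62.5 mm and 10.7 degrees, less where a joint would pass 70% of its speed; a pose out of reach is approached as far as the arm can. A call is refused whole if a number of a shift passes 0.0625 or a number of a turn 1, either way. A call with a gripper value outside its range is refused whole. The fingers move at their own pace and stop on an object; "grip_force" is the grip in N (left out, the last holds). Time passes only in rows, so rows that do not move let the fingers close. It gives the time, the measured TCP pose, the force and the opening at its end, in the units of the state.
- env.state(): the state, without advancing time (a new reading comes with each control period).
- env.read_camera(name): name is "side" or "top" or "wrist"; returns the picture (420x560x3 uint8, red, green, blue); there is no depth.
- env.camera_params(name): a dict with "fx", "fy", "cx", "cy" (pixels), "rvec" (rotation vector, rad) and "tvec" (3), from world to camera coordinates, as OpenCV has them. Camera axes: x right, y down, z forward; pixel columns grow to the right and rows downward; lengths in m; the calibration is good to about 2 mm. A picture is of the moment at which its call begins: read the wrist's pose just before it. camera_params takes no time and is no camera call; for the wrist camera it gives the pose at the moment of the call.
- env.finish_job(): hands the job in, once; it reports no verdict.
The state is a dict: "t": time; "joint_positions": joint angles; "qd": joint speeds; "joint_torque": joint torques, N m; "position": TCP position; "orientation": TCP orientation; "force": force on the tool from outside, world axes, zero at the start; "wrist_torque": the same for the moment, N m; "opening": opening from 0.0 (shut) to 1.0 (fully open).
Only numpy, scipy, OpenCV 4.12 (cv2) and the standard library are available. Lean on these libraries where they do the work, as an engineer would, in place of code of your own. Each camera call takes 0.05 s, during which the arm holds its last target.

## Working session

There is one attempt and no reset: what is moved stays moved. The work goes in short steps, Python scripts to look and compute and a tool call to move; the robot and the scene stay as the last step left them, time stands still between calls to the robot, and variables do not carry over. Pictures are saved under pics/ and viewed, and the job is handed in when it is done.

Besides the shell and the picture viewer there is one more tool, called after "Call:" by a JSON object that holds its "op" and its "data", one argument or row to a line. servo_tool: Moves the arm, as the interface text tells. Its arguments: {"type":"object","properties":{"deltas":{"type":"array","items":{"type":"array","items":{"type":"number"}}},"grip_force":{"type":"number"}},"required":["deltas"]}

```bash
ls; mkdir -p pics
python3 - <<'E'
from cell import env
import cv2
s=env.state();print({k:(v if not hasattr(v,'round') else v) for k,v in s.items()},env.finger_overhang)
for n in ("side","top","wrist"):
    p=env.camera_params(n);print(n,p)
    im=env.read_camera(n);cv2.imwrite(f"pics/{n}0.png",im[:,:,::-1])
E
```

```text
pics
{'t': 0.0, 'joint_positions': array([ 1.15241362,  0.33288239, -0.06469682,  1.46094544,  0.02162056,
        1.34990919, -0.08848574]), 'qd': array([ 0.00038427, -0.00249617, -0.00133497, -0.00051286, -0.00122368,
       -0.00052803,  0.00045067]), 'joint_torque': array([ 8.18339340e-04, -6.25458741e+01,  4.96868638e-02, -3.91610670e+01,
        1.62232609e-02,  9.98530712e-03, -5.74122441e-05]), 'position': array([ 0.2408123 , -0.57637139,  0.25550737]), 'orientation': array([-1.37010395,  0.91381529, -0.91175305]), 'force': array([-0.63437092, -0.92782717,  0.25986697]), 'wrist_torque': array([-0.01338035,  0.02141897, -0.03676737]), 'opening': 0.9956321046106322} 0.025
side {'fx': 405.2607888149631, 'fy': 405.2607888149631, 'cx': 284.6557052776369, 'cy': 217.71334286302354, 'rvec': array([ 0.65877003, -2.72876516,  0.96097174]), 'tvec': array([0.55669936, 0.25527975, 0.86651341])}
top {'fx': 444.23427583925366, 'fy': 444.23427583925366, 'cx': 280.3278815824771, 'cy': 210.10905223794435, 'rvec': array([ 2.13496406, -2.12181396,  0.17446077]), 'tvec': array([-6.43021965e-04,  6.20266516e-01,  1.19369351e+00])}
wrist {'fx': 307.2033263730536, 'fy': 307.2033263730536, 'cx': 279.0091348580596, 'cy': 205.65919087174666, 'rvec': array([-2.38558725,  1.59070019,  0.25454273]), 'tvec': array([-0.62404204, -0.03882937,  0.38099791])}
```

View pics/top0.png

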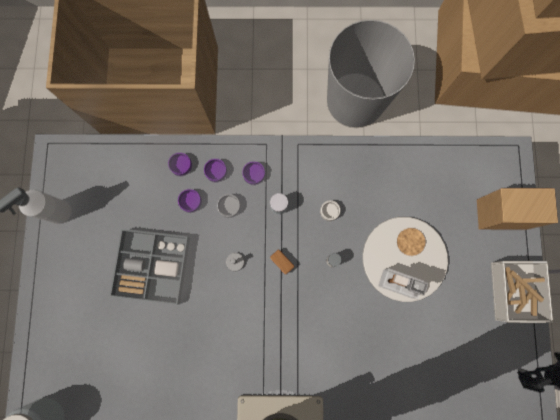

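View pics/side0.png

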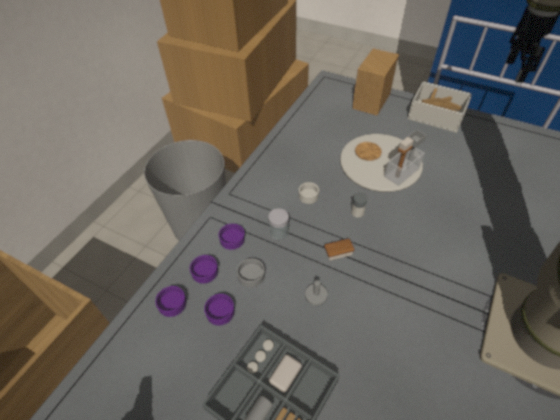

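View pics/wrist0.png

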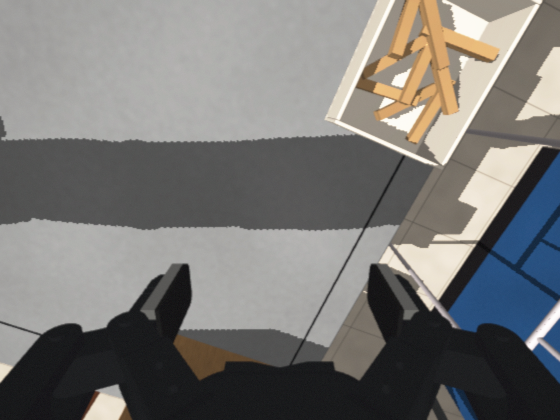

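Run:
```python
from cell import env
from scipy.spatial.transform import Rotation as R
s=env.state();print(R.from_rotvec(s['orientation']).as_matrix().round(3), s['t'])
import numpy as np
for n in ("side","top","wrist"):
    p=env.camera_params(n);M=R.from_rotvec(p['rvec']).as_matrix();print(n,(-M.T@p['tvec']).round(3));print(M.round(3))
```

```text
[[ 0.386 -0.     0.923]
 [-0.923  0.001  0.386]
 [-0.001 -1.    -0.   ]] 0.15
side [0.321 0.559 0.843]
[[-0.887 -0.462 -0.017]
 [-0.349  0.694 -0.63 ]
 [ 0.302 -0.553 -0.777]]
top [ 0.408 -0.007  1.282]
[[ 0.007 -1.    -0.007]
 [-0.985 -0.005 -0.17 ]
 [ 0.17   0.008 -0.985]]
wrist [ 0.315 -0.545  0.374]
[[ 0.384 -0.923 -0.   ]
 [-0.877 -0.365  0.312]
 [-0.288 -0.12  -0.95 ]]
```

```bash
cat > h.py <<'E'
import numpy as np,cv2
from scipy.spatial.transform import Rotation as R
from cell import env
def cam(n):
    p=env.camera_params(n);M=R.from_rotvec(p['rvec']).as_matrix();return p,M
def ray(n,u,v,z,pm=None):
    p,M=pm or cam(n);d=M.T@np.array([(u-p['cx'])/p['fx'],(v-p['cy'])/p['fy'],1]);c=-M.T@p['tvec']
    return c+d*(z-c[2])/d[2]
def proj(n,X,pm=None):
    p,M=pm or cam(n);q=np.atleast_2d(X)@M.T+p['tvec'];return np.c_[p['fx']*q[:,0]/q[:,2]+p['cx'],p['fy']*q[:,1]/q[:,2]+p['cy']]
def circ(c,r,z,n=48):
    a=np.linspace(0,2*np.pi,n);return np.c_[c[0]+r*np.cos(a),c[1]+r*np.sin(a),0*a+z]
def crop(im,x0,y0,x1,y1,k,name):
    c=cv2.resize(im[y0:y1,x0:x1],None,fx=k,fy=k,interpolation=cv2.INTER_CUBIC);cv2.imwrite(name,c[:,:,::-1]);
E
python3 - <<'E'
import cv2
for n,b,k in (("top",(160,140,460,310),2.6),("side",(140,90,440,340),2.4)):
    im=cv2.imread(f"pics/{n}0.png");x0,y0,x1,y1=b
    cv2.imwrite(f"pics/{n}0c.png",cv2.resize(im[y0:y1,x0:x1],None,fx=k,fy=k,interpolation=cv2.INTER_CUBIC))
E
```

```text
(no output)
```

View pics/top0c.png

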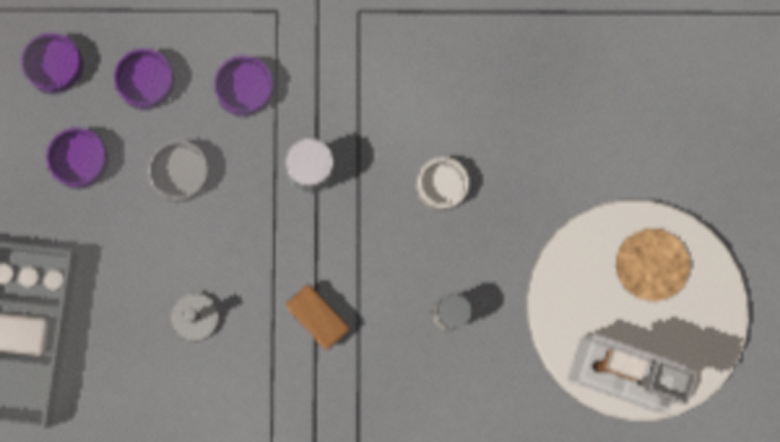

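View pics/side0c.png

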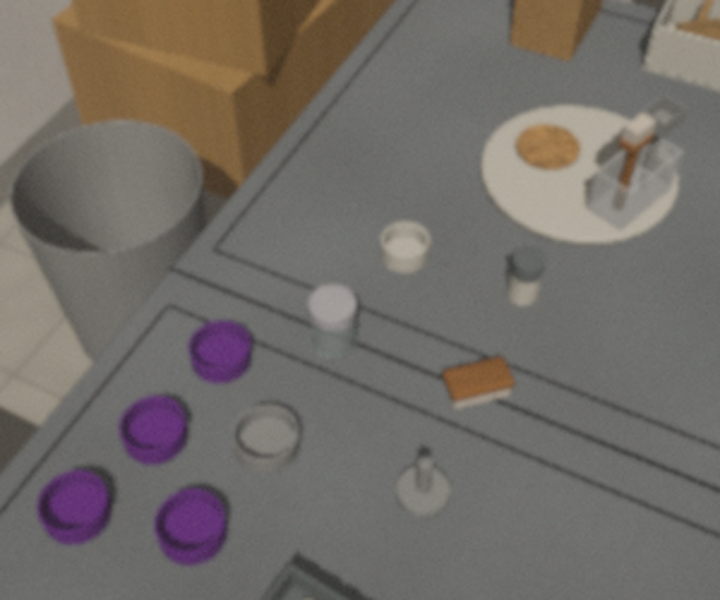

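Run:
```python
from h import *
T={'dish':(182,169,.026),'jar':(310,162,.066),'cup':(444,182,.028),'stick':(454,310,.060),'pad':(653,264,.024),'caddy':(638,310,.018),'peg':(195,317,.012)}
S={'dish':(268,431,.026),'jar':(332,306,.066),'cup':(405,243,.028),'stick':(527,264,.060),'pad':(547,147,.024),'caddy':(580,172,.018),'peg':(423,488,.012)}
for k in T:
    a=ray('top',T[k][0]/2.6+160,T[k][1]/2.6+140,T[k][2]);b=ray('side',S[k][0]/2.4+140,S[k][1]/2.4+90,S[k][2])
    print(k,a.round(4),b.round(4),'r',np.hypot(a[0],a[1]).round(3))
```

```text
dish [0.6391 0.1483 0.026 ] [0.6359 0.1517 0.026 ] r 0.656
jar [0.6401 0.0063 0.066 ] [0.6377 0.012  0.066 ] r 0.64
cup [ 0.6257 -0.141   0.028 ] [ 0.6224 -0.1335  0.028 ] r 0.641
stick [ 0.4835 -0.1464  0.06  ] [ 0.4808 -0.1371  0.06  ] r 0.505
pad [ 0.537  -0.3678  0.024 ] [ 0.5356 -0.3627  0.024 ] r 0.651
caddy [ 0.4874 -0.3511  0.018 ] [ 0.4854 -0.3444  0.018 ] r 0.601
peg [0.477  0.1315 0.012 ] [0.4769 0.1325 0.012 ] r 0.495
```

Call:
{"op": "servo_tool", "data": {
  "deltas": [
    [0,0,0,0,0.76,0,0],
    [0,0,0,0,0.76,0,0],
    [0,0,0,0,0.76,0,0],
    [-0.026,0,0.037,0,0,0,0],
    [-0.026,0,0.037,0,0,0,0],
    [-0.026,0,0.037,0,0,0,0],
    [-0.026,0,0.037,0,0,0,0],
    [-0.026,0,0.037,0,0,0,0],
    [-0.026,0,0.037,0,0,0,0],
    [-0.026,0,0.037,0,0,0,0],
    [-0.026,0,0.037,0,0,0,0],
    [0,0,0,0,0,0,0],
    [0,0,0,0,0,0,0]
  ],
  "grip_force": 40
}}

```text
t: 1.78
position: [0.537, -0.3697, 0.2559]
orientation: [-1.209, 1.212, -1.211]
force: [-1.0, -0.1, -0.2]
opening: 1.001
```

```bash
cat >> h.py <<'E'
def snap(name):
    s=env.state();pm=cam('wrist');im=env.read_camera('wrist');cv2.imwrite(f'pics/{name}.png',im[:,:,::-1])
    np.savez(f'pics/{name}.npz',im=im,M=pm[1],t=pm[0]['tvec'],pos=s['position'],ori=s['orientation'])
    A=R.from_rotvec(s['orientation']).as_matrix()
    print('t',round(s['t'],2),'pos',s['position'].round(4),'toolz',A[:,2].round(3),'tooly',A[:,1].round(3),'F',s['force'].round(1),'open',round(s['opening'],3),'q',s['joint_positions'].round(2))
    return im,pm
E
python3 - <<'E'
from h import *
im,pm=snap('w_pad')
print(proj('wrist',env.state()['position']), proj('wrist',[0.537,-.367,.024]))
E
```

```text
t 1.77 pos [ 0.537  -0.3697  0.2559] toolz [ 1.    -0.002 -0.001] tooly [-0.001 -0.    -1.   ] F [-1.  -0.1 -0.2] open 1.001 q [ 0.67  0.4  -0.18  1.38  0.07  1.37 -1.09]
[[281.1656203  294.71967928]] [[276.68959635 177.36024538]]
```

View pics/w_pad.png

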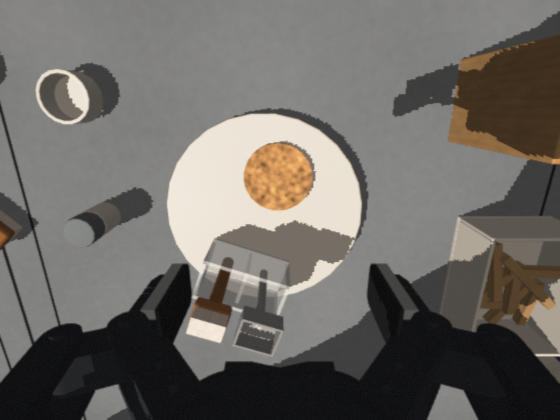

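```bash
cat >> h.py <<'E'
def fitcirc(P):
    P=P[:,:2];
    for _ in range(3):
        A=np.c_[2*P,np.ones(len(P))];s=np.linalg.lstsq(A,(P**2).sum(1),rcond=None)[0];c=s[:2];r=np.sqrt(s[2]+c@c)
        e=abs(np.hypot(*(P-c).T)-r);k=e<max(2*np.median(e),5e-4);P=P[k]
    return c,r,e.mean()
def maskcirc(mask,seed,z,pm):
    n,l=cv2.connectedComponents(mask.astype(np.uint8));m=(l==l[seed[1],seed[0]]).astype(np.uint8)
    cs,_=cv2.findContours(m,cv2.RETR_EXTERNAL,cv2.CHAIN_APPROX_NONE);c=max(cs,key=len)[:,0,:]
    P=np.array([ray('',u,v,z,pm) for u,v in c]);return fitcirc(P)
E
python3 - <<'E'
from h import *
d=np.load('pics/w_pad.npz');im=d['im'];p=env.camera_params('wrist')
pm=(p,d['M']);p['tvec']=d['t']
hsv=cv2.cvtColor(im,cv2.COLOR_RGB2HSV)
for s in (70,90,110):
    print(maskcirc(hsv[...,1]>s,(278,176),.024,pm))
top=cv2.imread('pics/top0.png');h2=cv2.cvtColor(top,cv2.COLOR_BGR2HSV)
print('top',maskcirc(h2[...,1]>80,(411,241),.024,cam('top')))
top=cv2.imread('pics/side0.png');h2=cv2.cvtColor(top,cv2.COLOR_BGR2HSV)
print('side',maskcirc(h2[...,1]>80,(368,151),.024,cam('side')))
m=cv2.morphologyEx((im.min(2)>180).astype(np.uint8),cv2.MORPH_CLOSE,np.ones((5,5)))
print('deck',maskcirc(m,(210,160),.018,pm))
E
```

```text
(array([ 0.53749758, -0.36765106]), np.float64(0.0397232287258137), np.float64(0.00022865695850687916))
(array([ 0.53754244, -0.36755236]), np.float64(0.0394004152104928), np.float64(0.00021947373857408961))
(array([ 0.53755567, -0.36752561]), np.float64(0.03913520403701886), np.float64(0.00022882662141385774))
top (array([ 0.53800895, -0.36667292]), np.float64(0.03795570790171687), np.float64(0.00041484515727095917))
side (array([ 0.53752186, -0.36566909]), np.float64(0.038016288348382554), np.float64(0.000817541051457421))
deck (array([ 0.49643209, -0.34875726]), np.float64(0.11321458716750836), np.float64(0.0020851461980396827))
```

Call:
{"op": "servo_tool", "data": {
  "deltas": [
    [-0.058,0,0.022,0,0,0,0],
    [-0.058,0,0.022,0,0,0,0],
    [-0.058,0,0.022,0,0,0,0],
    [-0.058,0,0.022,0,0,0,0],
    [0,0,0,0,0,0,0],
    [0,0,0,0,0,0,0]
  ]
}}

```text
t: 2.58
position: [0.6254, -0.1394, 0.2563]
orientation: [-1.208, 1.212, -1.213]
force: [-0.4, -0.8, 0.8]
opening: 1.0
```

Run:
```python
from h import *
im,pm=snap('w_cup')
```

```text
t 2.58 pos [ 0.6254 -0.1394  0.2563] toolz [ 1.    -0.004 -0.   ] tooly [-0.    -0.001 -1.   ] F [-0.4 -0.8  0.8] open 1.0 q [ 0.37  0.38 -0.29  1.4   0.11  1.37 -1.5 ]
```

View pics/w_cup.png

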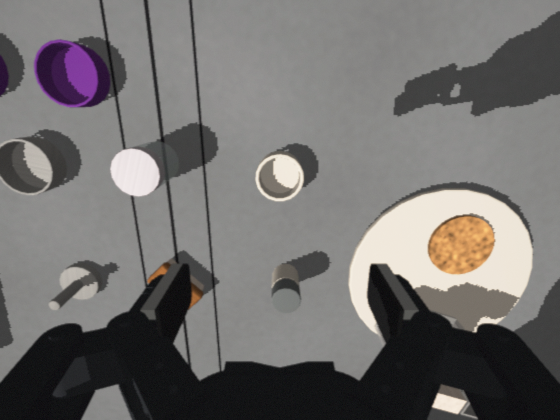

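Call:
{"op": "servo_tool", "data": {
  "deltas": [
    [-0.05,0,0.005,0,0,0,0],
    [-0.05,0,0.005,0,0,0,0],
    [-0.05,0,0.004,0,0,0,0],
    [0,0,0,0,0,0,0],
    [0,0,0,0,0,0,0]
  ]
}}

```text
t: 3.25
position: [0.6403, 0.0098, 0.2563]
orientation: [-1.208, 1.212, -1.214]
force: [0.2, -1.0, -0.1]
opening: 0.998
```

Run:
```python
from h import *
im,pm=snap('w_jar')
```

```text
t 3.25 pos [0.6403 0.0098 0.2563] toolz [ 1.    -0.005  0.   ] tooly [ 0.    -0.001 -1.   ] F [ 0.2 -1.  -0.1] open 0.998 q [ 0.18  0.39 -0.35  1.4   0.14  1.37 -1.75]
```

Call:
{"op": "servo_tool", "data": {
  "deltas": [
    [-0.046,0,0,0,0,0,0],
    [-0.046,0,0,0,0,0,0],
    [-0.046,0,0,0,0,0,0],
    [0,0,0,0,0,0,0],
    [0,0,0,0,0,0,0]
  ]
}}

```text
t: 3.92
position: [0.6411, 0.148, 0.2561]
orientation: [-1.208, 1.212, -1.214]
force: [-0.3, -0.2, -0.3]
opening: 0.999
```

Run:
```python
from h import *
im,pm=snap('w_dish')
```

```text
t 3.92 pos [0.6411 0.148  0.2561] toolz [ 1.    -0.005  0.   ] tooly [ 0.    -0.001 -1.   ] F [-0.3 -0.2 -0.3] open 0.999 q [-0.01  0.44 -0.4   1.35  0.17  1.39 -1.98]
```

View pics/w_jar.png

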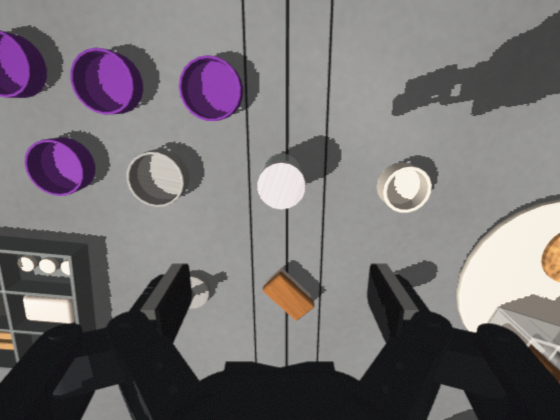

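View pics/w_dish.png

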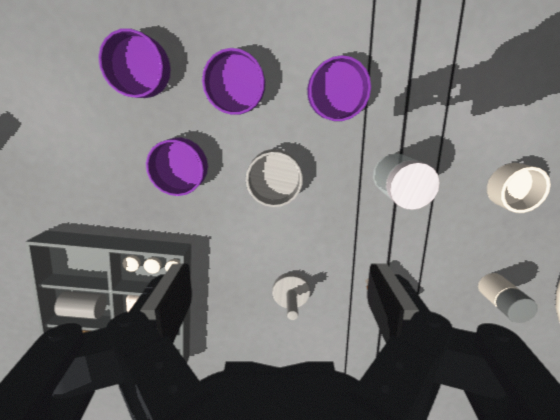

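```bash
cat >> h.py <<'E'
from scipy.optimize import minimize
from scipy.ndimage import map_coordinates,gaussian_filter
def load(name):
    d=np.load(f'pics/{name}.npz');p=env.camera_params('wrist');p['tvec']=d['t'];return d['im'],(p,d['M']),d
def gradfit(im,pm,x0,circles,span=.008,sig=.8,zfree=0):
    # circles: list of (r,z); maximise radial gradient magnitude along the outlines
    g=gaussian_filter(im.astype(float),(sig,sig,0));gx=cv2.Sobel(g,cv2.CV_64F,1,0);gy=cv2.Sobel(g,cv2.CV_64F,0,1)
    i=np.argmax(abs(gx)+abs(gy),2)[...,None];gx=np.take_along_axis(gx,i,2)[...,0];gy=np.take_along_axis(gy,i,2)[...,0]
    def f(c):
        s=0
        for r,z in circles:
            P=proj('',circ(c,r,z,90),pm);Q=proj('',circ(c,r+.001,z,90),pm)-P;Q/=np.linalg.norm(Q,axis=1)[:,None]
            G=abs(map_coordinates(gx,P[:,::-1].T,order=1)*Q[:,0]+map_coordinates(gy,P[:,::-1].T,order=1)*Q[:,1])
            s+=np.minimum(G,np.percentile(G,90)).mean()
        return -s
    best=min(((f((x0[0]+a,x0[1]+b)),a,b) for a in np.arange(-span,span,.001) for b in np.arange(-span,span,.001)))
    r=minimize(f,[x0[0]+best[1],x0[1]+best[2]],method='Nelder-Mead',options=dict(initial_simplex=np.array([[0,0],[.0007,0],[0,.0007]])+[x0[0]+best[1],x0[1]+best[2]],xatol=1e-5))
    return r.x,-r.fun
def overlay(im,pm,c,circles,box,k,name):
    o=cv2.resize(im[box[1]:box[3],box[0]:box[2]],None,fx=k,fy=k,interpolation=cv2.INTER_CUBIC)
    for r,z in circles:
        P=(proj('',circ(c,r,z,90),pm)-[box[0],box[1]]+.5)*k-.5
        for q in P: cv2.circle(o,tuple(np.round(q).astype(int)),0,(0,255,0),-1)
    cv2.imwrite(name,o[:,:,::-1])
E
python3 - <<'E'
from h import *
imgs=[]
for n,x0,cs in (('dish',(.6391,.148),[(.033,.026),(.030,.026)]),('jar',(.640,.0063),[(.025,.066)]),('cup',(.6257,-.14),[(.028,.028),(.024,.028)])):
    for w in ('w_'+n,'w_jar'):
        im,pm,d=load(w);c,s=gradfit(im,pm,x0,cs);print(n,w,c.round(4),round(s,1))
        if w=='w_'+n:
            u,v=proj('',[c[0],c[1],.03],pm)[0].astype(int);overlay(im,pm,c,cs,(u-45,v-45,u+45,v+45),4,f'pics/ov.png');imgs.append(cv2.imread('pics/ov.png'))
cv2.imwrite('pics/ov1.png',cv2.resize(np.hstack(imgs),(798,266)))
im,pm,d=load('w_pad');print('pad',gradfit(im,pm,(.5375,-.3676),[(.04,.024)]))
im,pm,d=load('w_cup');print('stick',gradfit(im,pm,(.483,-.143),[(.018,.060)]))
print('pad@cup',gradfit(im,pm,(.5375,-.3676),[(.04,.024)]))
for n,z in (('top',0),('side',0)):
    I=cv2.imread(f'pics/{n}0.png')[:,:,::-1]
    for k,x0,cs in (('dish',(.6391,.148),[(.033,.026)]),('jar',(.640,.0063),[(.025,.066)]),('cup',(.6257,-.14),[(.028,.028)]),('stick',(.483,-.143),[(.018,.06)]),('pad',(.5375,-.367),[(.04,.024)])):
        print(n,k,gradfit(I,cam(n),x0,cs)[0].round(4))
E
```

```text
dish w_dish [0.6394 0.1546] 334.4
dish w_jar [0.6394 0.1546] 348.6
jar w_jar [0.6412 0.0083] 271.5
jar w_jar [0.6412 0.0083] 271.5
cup w_cup [ 0.6263 -0.139 ] 517.6
cup w_jar [ 0.626 -0.139] 480.2
pad (array([ 0.53708203, -0.36731698]), np.float64(260.72944209181134))
stick (array([ 0.48274257, -0.1466083 ]), np.float64(76.24467258377975))
pad@cup (array([ 0.53636156, -0.36773354]), np.float64(238.08152689094715))
top dish [0.6401 0.1531]
top jar [0.6416 0.0082]
top cup [ 0.6267 -0.1379]
top stick [ 0.4852 -0.1441]
top pad [ 0.5379 -0.3673]
side dish [0.6392 0.1433]
side jar [0.6405 0.0086]
side cup [ 0.6264 -0.1401]
side stick [ 0.4829 -0.1284]
side pad [ 0.537  -0.3647]
```

View pics/ov1.png

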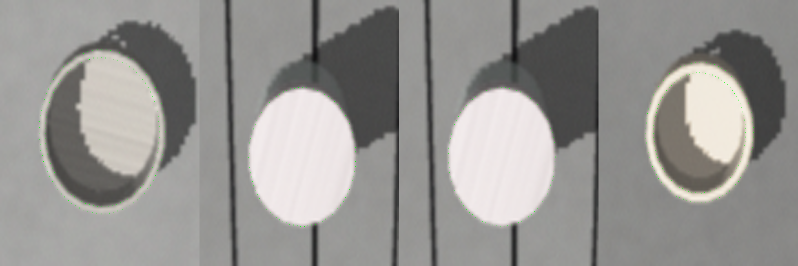

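Run:
```python
from h import *
im,pm,d=load('w_dish');A=R.from_rotvec(d['ori']).as_matrix()
for y in (0,.006,.012,.016,.02,.025,.03):
    print(y,[proj('',d['pos']+A@[sx*.0425,y,z],pm)[0].round(1) for sx in (-1,1) for z in (-.011,.011)])
crop(im,120,240,440,420,2.4,'pics/fing.png')
```

```text
0 [array([188.4, 315.5]), array([183.7, 273.2]), array([373.6, 315.2]), array([378.4, 272.9])]
0.006 [array([191.9, 307.3]), array([187.6, 266.4]), array([369.9, 307. ]), array([374.3, 266.1])]
0.012 [array([195.2, 299.7]), array([191.2, 260. ]), array([366.5, 299.5]), array([370.6, 259.8])]
0.016 [array([197.2, 295. ]), array([193.4, 256.1]), array([364.4, 294.7]), array([368.2, 255.8])]
0.02 [array([199.1, 290.5]), array([195.5, 252.3]), array([362.4, 290.2]), array([366. , 252.1])]
0.025 [array([201.4, 285.1]), array([198. , 247.9]), array([359.9, 284.9]), array([363.4, 247.7])]
0.03 [array([203.6, 280.1]), array([200.4, 243.7]), array([357.7, 279.8]), array([360.9, 243.5])]
```

View pics/fing.png

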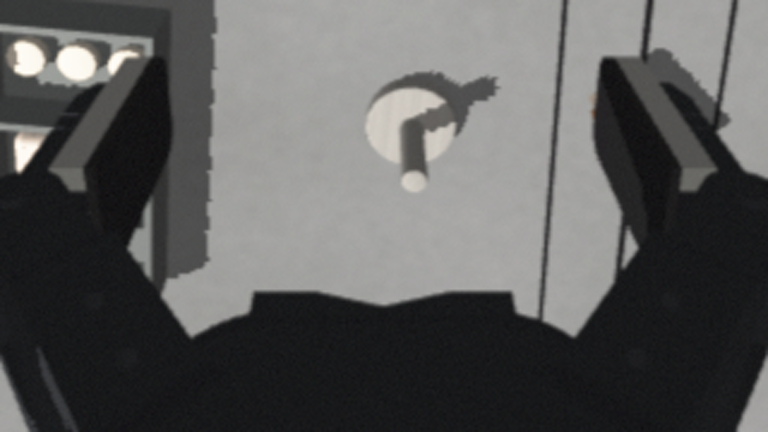

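Call:
{"op": "servo_tool", "data": {
  "deltas": [
    [-0.0066,0.04,-0.0017,0,0,0,0],
    [0,0.05,0,0,0,0,0],
    [0,0.05,0,0,0,0,0],
    [0,0.05,0,0,0,0,0],
    [0,0.022,0,0,0,0,0],
    [0,0.02,0,0,0,0,0],
    [0,0,0,0,0,0,0],
    [0,0,0,0,0,0,0]
  ]
}}

```text
t: 4.97
position: [0.6399, 0.1573, 0.026]
orientation: [-1.206, 1.209, -1.212]
force: [-0.1, 0.5, 0.3]
opening: 1.001
```

Run:
```python
from h import *
im,pm=snap('w_d2')
side=env.read_camera('side');crop(side,170,180,370,340,3.5,'pics/s_d2.png')
```

```text
t 4.97 pos [0.6399 0.1573 0.026 ] toolz [ 1.    -0.002  0.002] tooly [ 0.002  0.001 -1.   ] F [-0.1  0.5  0.3] open 1.001 q [-0.04  0.64 -0.37  1.56  0.26  0.99 -2.06]
```

View pics/w_d2.png

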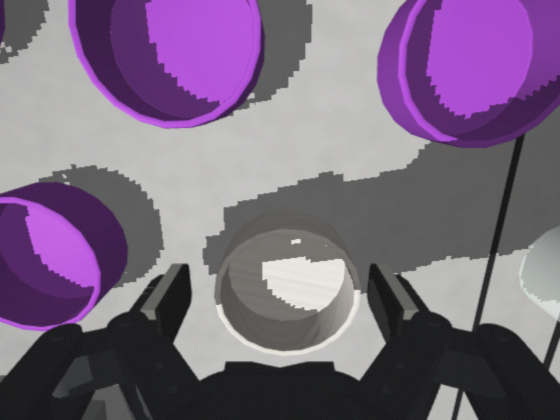

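View pics/s_d2.png

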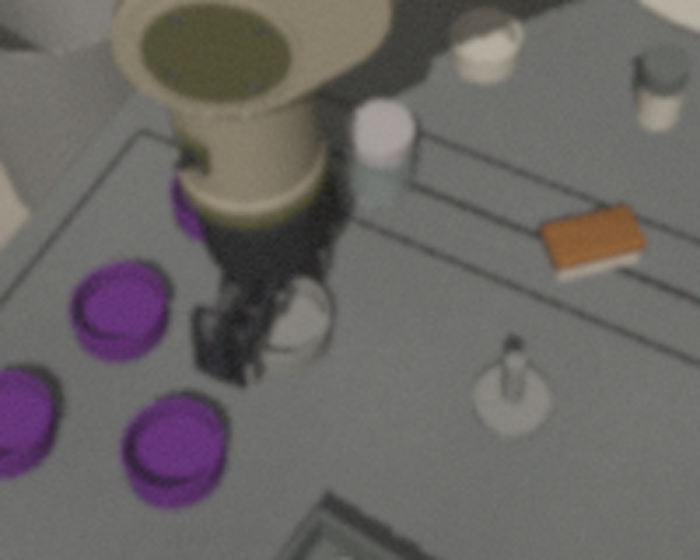

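Run:
```python
from h import *
im,pm,d=load('w_d2');print(gradfit(im,pm,(.6394,.1546),[(.033,.026),(.030,.026)]),env.state()['position'])
```

```text
(array([0.63891371, 0.15479696]), np.float64(234.49936001659995)) [0.63981382 0.15735271 0.02593583]
```

Call:
{"op": "servo_tool", "data": {
  "deltas": [
    [0.0025,0.0015,-0.001,0,0,0,0],
    [0,0,0,0,0,0,255],
    [0,0,0,0,0,0,255],
    [0,0,0,0,0,0,255],
    [0,0,0,0,0,0,255],
    [0,0,0,0,0,0,255],
    [0,0,0,0,0,0,255]
  ],
  "grip_force": 40
}}

```text
t: 5.95
position: [0.6382, 0.1544, 0.0234]
orientation: [-1.208, 1.21, -1.211]
force: [-1.0, -1.2, 5.7]
opening: 0.75
```

Run:
```python
from h import *
im,pm=snap('w_d3')
print(gradfit(im,pm,(.6394,.1546),[(.030,.026)]))
```

```text
t 5.95 pos [0.6382 0.1544 0.0234] toolz [ 1.    -0.002  0.001] tooly [ 0.001 -0.    -1.   ] F [-1.  -1.2  5.7] open 0.75 q [-0.04  0.64 -0.37  1.57  0.26  0.98 -2.05]
(array([0.63926886, 0.15562119]), np.float64(140.39508170256588))
```

View pics/w_d3.png

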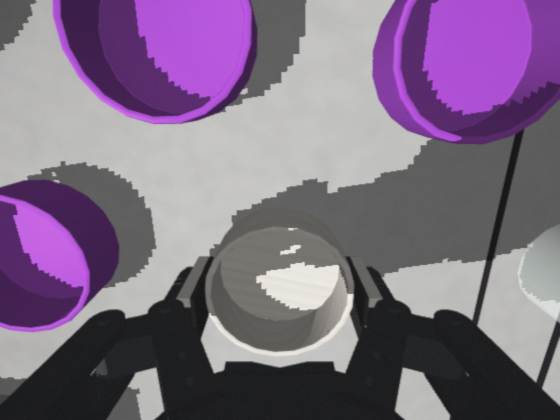

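Call:
{"op": "servo_tool", "data": {
  "deltas": [
    [0,-0.03,0,0,0,0,255],
    [0,-0.04,0,0,0,0,255],
    [0,-0.04,0,0,0,0,255],
    [0,-0.04,0,0,0,0,255],
    [0.03,0,-0.006,0,0,0,255],
    [0.05,0,-0.01,0,0,0,255],
    [0.05,0,-0.01,0,0,0,255],
    [0.05,0,-0.01,0,0,0,255],
    [0.05,0,-0.01,0,0,0,255],
    [0.05,0,-0.01,0,0,0,255],
    [0.05,0,-0.01,0,0,0,255],
    [0.05,0,-0.01,0,0,0,255],
    [0.05,0,-0.01,0,0,0,255],
    [0.05,0,-0.01,0,0,0,255],
    [0.04,0,-0.005,0,0,0,255],
    [0,0,0,0,0,0,255],
    [0,0,0,0,0,0,255]
  ]
}}

```text
t: 8.12
position: [0.536, -0.3642, 0.1724]
orientation: [-1.208, 1.211, -1.209]
force: [0.3, 1.4, -0.9]
opening: 0.753
```

Run:
```python
from h import *
im,pm=snap('w_d4')
```

```text
t 8.12 pos [ 0.536  -0.3642  0.1724] toolz [ 1.    -0.002 -0.   ] tooly [-0.     0.001 -1.   ] F [ 0.3  1.4 -0.9] open 0.753 q [ 0.67  0.44 -0.19  1.49  0.09  1.22 -1.11]
```

View pics/w_d4.png

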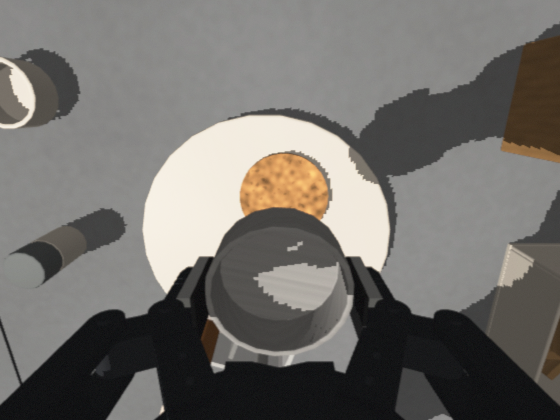

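Run:
```python
from h import *
im,pm,d=load('w_d4');z=d['pos'][2]-.0234+.026
print('dish',gradfit(im,pm,(.537,-.3635),[(.033,z),(.030,z)]))
hsv=cv2.cvtColor(im,cv2.COLOR_RGB2HSV)
m=((hsv[...,1]>90)&(np.arange(420)[:,None]<212)).astype(np.uint8)
n,l=cv2.connectedComponents(m);m=(l==l[175,285]).astype(np.uint8);c=max(cv2.findContours(m,0,1)[0],key=len)[:,0]
c=c[c[:,1]<205];P=np.array([ray('',u,v,.024,pm) for u,v in c]);print(fitcirc(P))
```

```text
dish (array([ 0.53724973, -0.36315404]), np.float64(215.87701095532228))
(array([ 0.53780489, -0.36748324]), np.float64(0.039348515806944935), np.float64(0.00020280845069467815))
```

Call:
{"op": "servo_tool", "data": {
  "deltas": [
    [0.0043,0.02,0.0005,0,0,0,255],
    [0,0.04,0,0,0,0,255],
    [0,0.035,0,0,0,0,255],
    [0,0.015,0,0,0,0,255],
    [0,0,0,0,0,0,255],
    [0,0,0,0,0,0,255]
  ]
}}

```text
t: 8.93
position: [0.5371, -0.3699, 0.0642]
orientation: [-1.208, 1.209, -1.212]
force: [0.7, 0.2, -0.8]
opening: 0.751
```

Call:
{"op": "servo_tool", "data": {
  "deltas": [
    [-0.0014,0.006,-0.0006,0,0,0,255],
    [0,0.006,0,0,0,0,255],
    [0,0.003,0,0,0,0,255],
    [0,0,0,0,0,0,255],
    [0,0,0,0,0,0,255]
  ]
}}

```text
t: 9.55
position: [0.5357, -0.3682, 0.0478]
orientation: [-1.208, 1.211, -1.211]
force: [-0.2, 0.7, -1.3]
opening: 0.752
```

Run:
```python
from h import *
im,pm=snap('w_d5')
z=.051
print('dish',gradfit(im,pm,(.537,-.3675),[(.033,z),(.030,z)]))
```

```text
t 9.55 pos [ 0.5357 -0.3682  0.0478] toolz [ 1.    -0.002  0.   ] tooly [ 0. -0. -1.] F [-0.2  0.7 -1.3] open 0.752 q [ 0.67  0.57 -0.18  1.58  0.12  0.99 -1.12]
dish (array([ 0.53751767, -0.36726782]), np.float64(192.34898799425997))
```

View pics/w_d5.png

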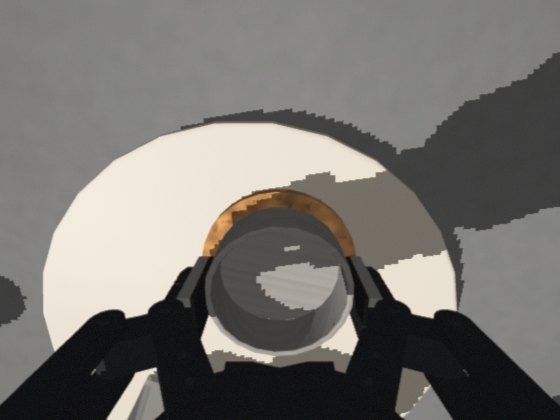

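Call:
{"op": "servo_tool", "data": {
  "deltas": [
    [0,0.001,0.0003,0,0,0,255],
    [0,0.0005,0,0,0,0,255],
    [0,0,0,0,0,0,255],
    [0,0,0,0,0,0,0],
    [0,0,0,0,0,0,0],
    [0,0,0,0,0,0,0],
    [0,0,0,0,0,0,0]
  ]
}}

```text
t: 10.48
position: [0.5359, -0.3681, 0.0462]
orientation: [-1.208, 1.211, -1.211]
force: [-0.5, 0.4, -0.0]
opening: 1.0
```

Call:
{"op": "servo_tool", "data": {
  "deltas": [
    [0,-0.02,0,0,0,0,0],
    [0,-0.05,0,0,0,0,0],
    [0,-0.06,0,0,0,0,0],
    [0,-0.04,0,0,0,0,0],
    [0,-0.04,0,0,0,0,0],
    [0,0,0,0,0,0,0],
    [0,0,0,0,0,0,0]
  ]
}}

```text
t: 11.35
position: [0.5358, -0.368, 0.2568]
orientation: [-1.208, 1.21, -1.211]
force: [0.0, -0.2, -1.3]
opening: 1.0
```

Run:
```python
from h import *
im,pm=snap('w_d6')
z=.05
print('dish',gradfit(im,pm,(.537,-.3675),[(.033,z),(.030,z)]),gradfit(im,pm,(.537,-.3675),[(.033,z)]),'pad',gradfit(im,pm,(.537,-.3675),[(.04,.024)]))
overlay(im,pm,(.5375,-.3674),[(.04,.024),(.033,.05)],(210,110,350,240),5,'pics/ov2.png')
```

```text
t 11.35 pos [ 0.5358 -0.368   0.2568] toolz [ 1.    -0.002  0.   ] tooly [ 0. -0. -1.] F [ 0.  -0.2 -1.3] open 1.0 q [ 0.67  0.39 -0.19  1.38  0.07  1.37 -1.09]
dish (array([ 0.53758561, -0.36725862]), np.float64(380.5200886188024)) (array([ 0.53983636, -0.36717736]), np.float64(205.056980775128)) pad (array([ 0.53807703, -0.36751381]), np.float64(237.90091861806366))
```

View pics/ov2.png

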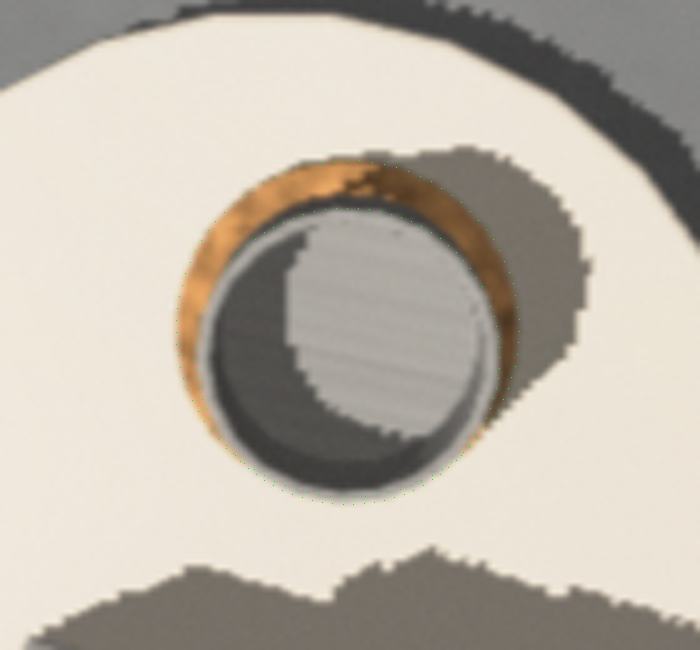

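Call:
{"op": "servo_tool", "data": {
  "deltas": [
    [-0.03,0,0.008,0,0,0,0],
    [-0.05,0,0.014,0,0,0,0],
    [-0.05,0,0.014,0,0,0,0],
    [-0.05,0,0.014,0,0,0,0],
    [-0.05,0,0.014,0,0,0,0],
    [-0.05,0,0.014,0,0,0,0],
    [-0.05,0,0.014,0,0,0,0],
    [-0.0455,0,0.012,0,0,0,0],
    [0,0.03,0,0,0,0,0],
    [0,0.04,0,0,0,0,0],
    [0,0.03,0,0,0,0,0],
    [0,0,0,0,0,0,0],
    [0,0,0,0,0,0,0]
  ]
}}

```text
t: 13.02
position: [0.6411, 0.0072, 0.1573]
orientation: [-1.208, 1.21, -1.211]
force: [0.4, -0.0, -0.8]
opening: 0.997
```

Run:
```python
from h import *
im,pm=snap('w_j2')
c,s=gradfit(im,pm,(.6412,.0083),[(.025,.066)]);print(c)
overlay(im,pm,c,[(.025,.066)],(180,130,400,330),3,'pics/ov3.png')
```

```text
t 13.03 pos [0.6411 0.0072 0.1573] toolz [ 1.    -0.002  0.001] tooly [ 0.001  0.    -1.   ] F [ 0.4 -0.  -0.8] open 0.997 q [ 0.19  0.46 -0.36  1.52  0.17  1.19 -1.77]
[0.64092776 0.00839046]
```

View pics/ov3.png

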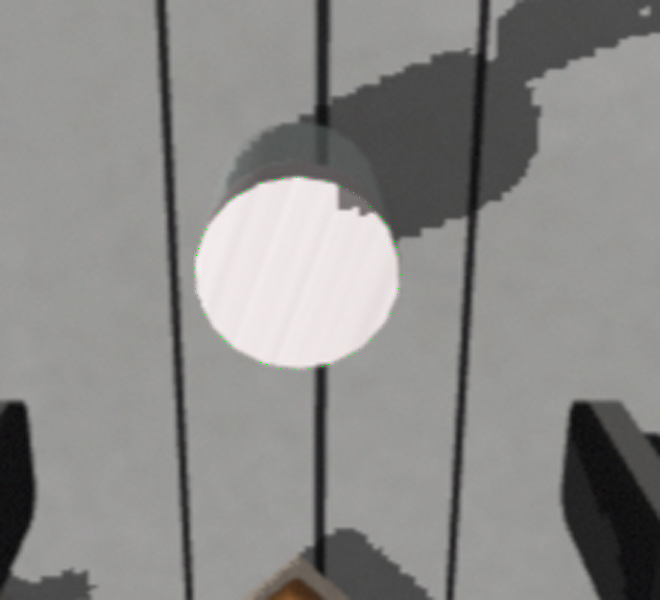

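Call:
{"op": "servo_tool", "data": {
  "deltas": [
    [0,0.03,-0.001,0,0,0,0],
    [0,0.04,0,0,0,0,0],
    [0,0.025,0,0,0,0,0],
    [0,0.01,0,0,0,0,0],
    [0,0,0,0,0,0,0],
    [0,0,0,0,0,0,0]
  ]
}}

```text
t: 13.82
position: [0.6408, 0.0073, 0.053]
orientation: [-1.206, 1.209, -1.212]
force: [-0.4, 0.4, -0.3]
opening: 1.001
```

Call:
{"op": "servo_tool", "data": {
  "deltas": [
    [0,0,0,0,0,0,120],
    [0,0,0,0,0,0,160],
    [0,0,0,0,0,0,255],
    [0,0,0,0,0,0,255],
    [0,0,0,0,0,0,255],
    [0,0,0,0,0,0,255],
    [0,0,0,0,0,0,255]
  ],
  "grip_force": 45
}}

```text
t: 14.7
position: [0.6402, 0.0072, 0.0521]
orientation: [-1.207, 1.21, -1.211]
force: [-0.8, 0.3, 4.9]
opening: 0.573
```

Run:
```python
from h import *
im,pm=snap('w_j3')
c,s=gradfit(im,pm,(.6412,.0083),[(.025,.066)]);print(c)
overlay(im,pm,c,[(.025,.066)],(160,180,420,400),3,'pics/ov4.png')
```

```text
t 14.7 pos [0.6402 0.0072 0.0521] toolz [ 1.    -0.002  0.001] tooly [ 0.001 -0.    -1.   ] F [-0.8  0.3  4.9] open 0.573 q [ 0.18  0.57 -0.34  1.6   0.22  1.01 -1.8 ]
[0.64103146 0.00811584]
```

View pics/ov4.png

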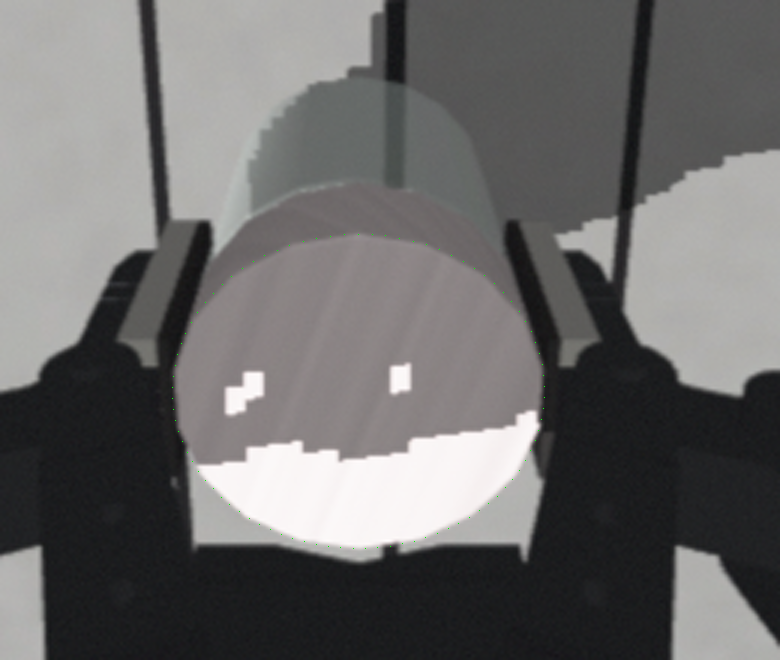

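Call:
{"op": "servo_tool", "data": {
  "deltas": [
    [0,-0.02,0,0,0,0,255],
    [0,-0.04,0,0,0,0,255],
    [0,-0.04,0,0,0,0,255],
    [0,-0.03,0,0,0,0,255],
    [0.02,0,-0.005,0,0,0,255],
    [0.04,0,-0.011,0,0,0,255],
    [0.045,0,-0.0125,0,0,0,255],
    [0.045,0,-0.0125,0,0,0,255],
    [0.045,0,-0.0125,0,0,0,255],
    [0.045,0,-0.0125,0,0,0,255],
    [0.045,0,-0.0125,0,0,0,255],
    [0.04,0,-0.0115,0,0,0,255],
    [0.03,0,-0.0085,0,0,0,255],
    [0.0204,0,-0.005,0,0,0,255],
    [0,0,0,0,0,0,255],
    [0,0,0,0,0,0,255]
  ]
}}

```text
t: 16.75
position: [0.5359, -0.3666, 0.1811]
orientation: [-1.208, 1.21, -1.209]
force: [0.9, 1.0, -2.2]
opening: 0.575
```

Run:
```python
from h import *
im,pm=snap('w_j4');z=env.state()['position'][2]-.0521+.066
c,s=gradfit(im,pm,(.5375,-.367),[(.025,z)]);print(c)
```

```text
t 16.75 pos [ 0.5359 -0.3666  0.1811] toolz [ 1.    -0.001  0.   ] tooly [ 0.     0.001 -1.   ] F [ 0.9  1.  -2.2] open 0.575 q [ 0.69  0.44 -0.21  1.48  0.09  1.23 -1.11]
[ 0.53734088 -0.36560212]
```

View pics/w_j4.png

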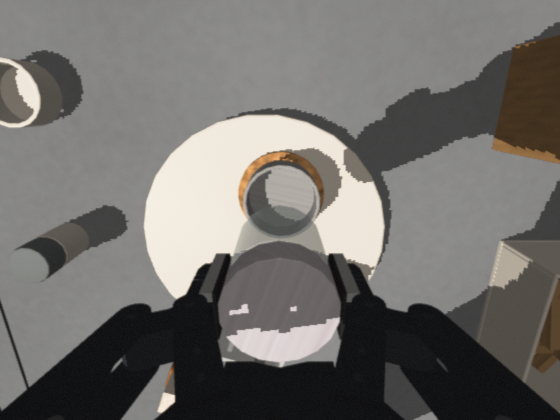

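Call:
{"op": "servo_tool", "data": {
  "deltas": [
    [0.0017,0.02,0,0,0,0,255],
    [0,0.03,0,0,0,0,255],
    [0,0.02,0,0,0,0,255],
    [0,0.004,0,0,0,0,255],
    [0,0,0,0,0,0,255],
    [0,0,0,0,0,0,255]
  ]
}}

```text
t: 17.55
position: [0.536, -0.3701, 0.1085]
orientation: [-1.208, 1.209, -1.212]
force: [-0.1, -0.3, -1.4]
opening: 0.575
```

Run:
```python
from h import *
im,pm=snap('w_j5');z=env.state()['position'][2]-.0521+.066
c,s=gradfit(im,pm,(.5375,-.367),[(.025,z)]);print(c,gradfit(im,pm,(.5375,-.367),[(.030,.05)]))
side=env.read_camera('side');crop(side,320,90,480,210,4.5,'pics/s_j5.png')
```

```text
t 17.55 pos [ 0.536  -0.3701  0.1085] toolz [ 1.    -0.002  0.002] tooly [ 0.002 -0.001 -1.   ] F [-0.1 -0.3 -1.4] open 0.575 q [ 0.69  0.51 -0.2   1.54  0.11  1.1  -1.11]
[ 0.5371165 -0.3690731] (array([ 0.54014528, -0.36702719]), np.float64(89.56850823427597))
```

View pics/w_j5.png

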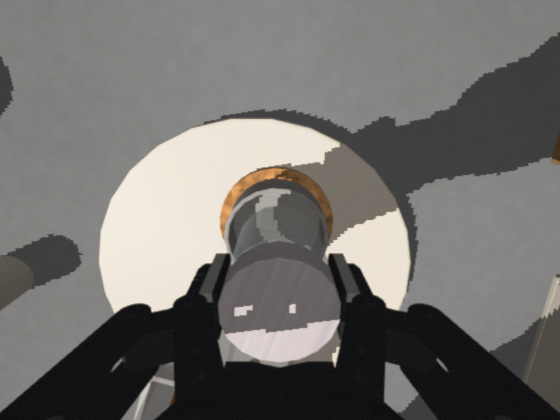

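View pics/s_j5.png

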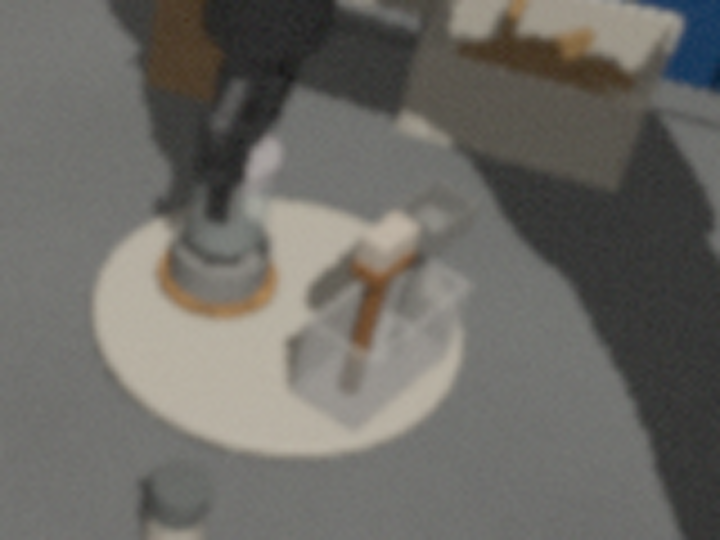

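Call:
{"op": "servo_tool", "data": {
  "deltas": [
    [-0.0018,0.004,0.0005,0,0,0,255],
    [0,0,0,0,0,0,255],
    [0,0.01,0,0,0,0,255],
    [0,0.008,0,0,0,0,255],
    [0,0.004,0,0,0,0,255],
    [0,0,0,0,0,0,255],
    [0,0,0,0,0,0,255]
  ]
}}

```text
t: 18.52
position: [0.5361, -0.368, 0.0815]
orientation: [-1.208, 1.21, -1.211]
force: [0.2, -0.1, -1.4]
opening: 0.573
```

Run:
```python
from h import *
im,pm=snap('w_j6');z=env.state()['position'][2]-.0521+.066
c,s=gradfit(im,pm,(.5375,-.367),[(.025,z)]);print(c)
```

```text
t 18.52 pos [ 0.5361 -0.368   0.0815] toolz [ 1.    -0.002  0.   ] tooly [ 0. -0. -1.] F [ 0.2 -0.1 -1.4] open 0.573 q [ 0.68  0.54 -0.2   1.56  0.12  1.05 -1.12]
[ 0.53716453 -0.36697513]
```

View pics/w_j6.png

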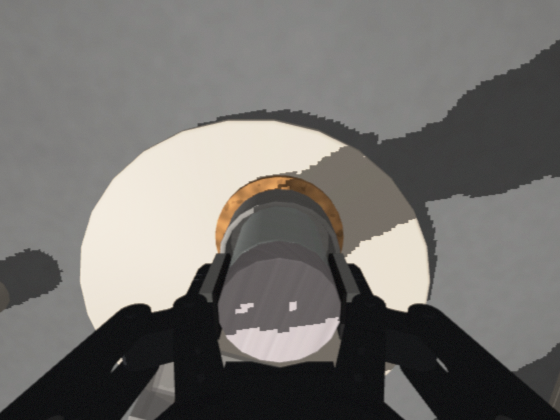

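Call:
{"op": "servo_tool", "data": {
  "deltas": [
    [0,0.001,0.0003,0,0,0,255],
    [0,0.0008,0,0,0,0,255],
    [0,0,0,0,0,0,255],
    [0,0,0,0,0,0,255]
  ]
}}

```text
t: 19.08
position: [0.5364, -0.368, 0.0801]
orientation: [-1.208, 1.21, -1.211]
force: [-2.0, 1.6, 5.8]
opening: 0.574
```

Call:
{"op": "servo_tool", "data": {
  "deltas": [
    [0,0,0,0,0,0,90],
    [0,0,0,0,0,0,60],
    [0,0,0,0,0,0,0],
    [0,0,0,0,0,0,0],
    [0,-0.02,0,0,0,0,0],
    [0,-0.05,0,0,0,0,0],
    [0,-0.05,0,0,0,0,0],
    [0,-0.056,0,0,0,0,0],
    [0,0,0,0,0,0,0],
    [0,0,0,0,0,0,0]
  ]
}}

```text
t: 20.32
position: [0.5362, -0.3679, 0.2564]
orientation: [-1.208, 1.21, -1.212]
force: [-0.8, 0.4, -0.2]
opening: 1.002
```

Run:
```python
from h import *
im,pm=snap('w_j7')
print('lid',gradfit(im,pm,(.5375,-.367),[(.025,.094)]),'dish',gradfit(im,pm,(.5375,-.367),[(.033,.05)]))
overlay(im,pm,(.5374,-.367),[(.04,.024),(.033,.05),(.025,.094)],(210,110,350,260),5,'pics/ov5.png')
```

```text
t 20.32 pos [ 0.5362 -0.3679  0.2564] toolz [ 1.    -0.002  0.001] tooly [ 0.001 -0.001 -1.   ] F [-0.8  0.4 -0.2] open 1.002 q [ 0.69  0.4  -0.21  1.38  0.08  1.37 -1.1 ]
lid (array([ 0.53735774, -0.36709133]), np.float64(185.9514020137505)) dish (array([ 0.54541491, -0.36319491]), np.float64(114.32100275806783))
```

View pics/ov5.png

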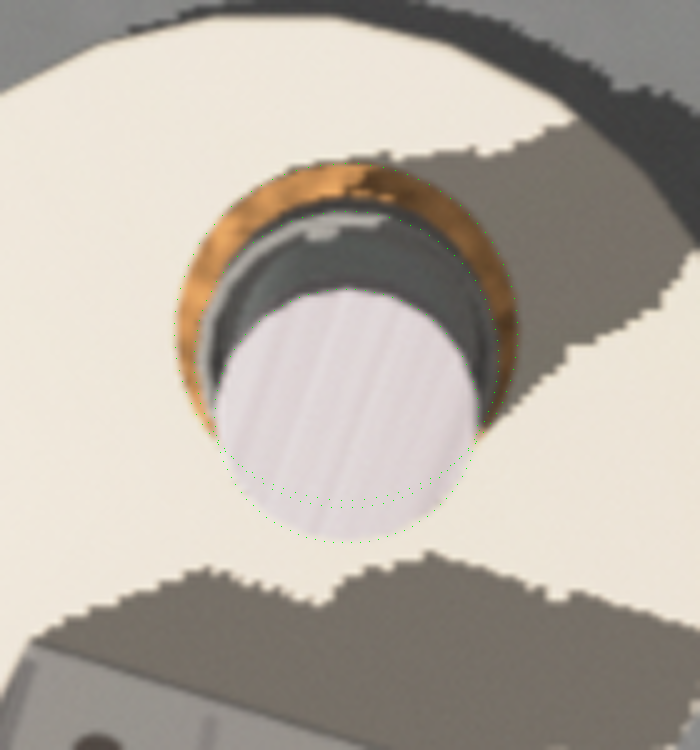

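Call:
{"op": "servo_tool", "data": {
  "deltas": [
    [-0.03,0,0.012,0,0,0,0],
    [-0.05,0,0.0195,0,0,0,0],
    [-0.05,0,0.0195,0,0,0,0],
    [-0.05,0,0.0195,0,0,0,0],
    [-0.0479,0.02,0.0185,0,0,0,0],
    [0,0.04,0,0,0,0,0],
    [0,0.04,0,0,0,0,0],
    [0,0.02,0,0,0,0,0],
    [0,0,0,0,0,0,0],
    [0,0,0,0,0,0,0]
  ]
}}

```text
t: 21.62
position: [0.6265, -0.1404, 0.1371]
orientation: [-1.207, 1.209, -1.212]
force: [1.1, -0.1, 0.4]
opening: 1.001
```

Run:
```python
from h import *
im,pm=snap('w_c2')
c,s=gradfit(im,pm,(.6262,-.139),[(.028,.028),(.024,.028)]);print(c)
overlay(im,pm,c,[(.028,.028),(.024,.028)],(180,130,400,330),3,'pics/ov6.png')
```

```text
t 21.62 pos [ 0.6265 -0.1404  0.1371] toolz [ 1.    -0.002  0.002] tooly [ 0.002 -0.    -1.   ] F [ 1.1 -0.1  0.4] open 1.001 q [ 0.38  0.47 -0.31  1.54  0.15  1.15 -1.53]
[ 0.62611923 -0.13892332]
```

View pics/ov6.png

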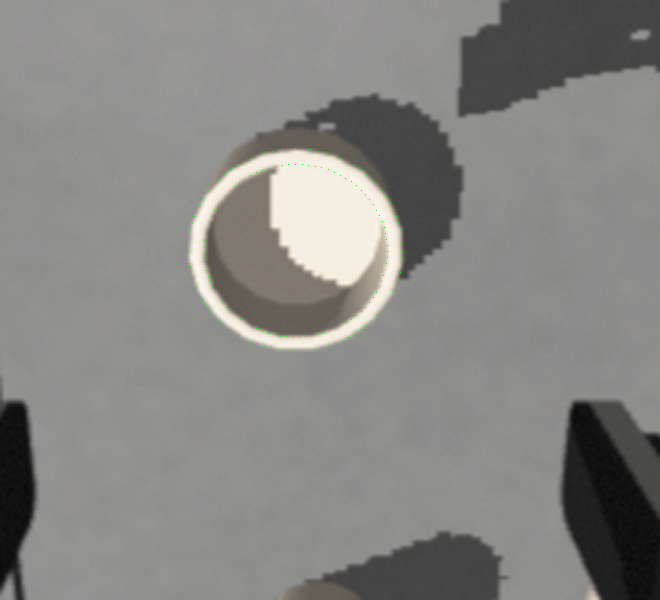

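Call:
{"op": "servo_tool", "data": {
  "deltas": [
    [-0.0005,0.03,-0.0014,0,0,0,0],
    [0,0.04,0,0,0,0,0],
    [0,0.025,0,0,0,0,0],
    [0,0.015,0,0,0,0,0],
    [0,0,0,0,0,0,0],
    [0,0,0,0,0,0,0]
  ]
}}

```text
t: 22.42
position: [0.6253, -0.1399, 0.0271]
orientation: [-1.207, 1.209, -1.212]
force: [-0.7, -0.7, 0.9]
opening: 0.997
```

Call:
{"op": "servo_tool", "data": {
  "deltas": [
    [0,0.001,0,0,0,0,60],
    [0,0,0,0,0,0,80],
    [0,0,0,0,0,0,255],
    [0,0,0,0,0,0,255],
    [0,0,0,0,0,0,255],
    [0,0,0,0,0,0,255],
    [0,0,0,0,0,0,255]
  ],
  "grip_force": 30
}}

```text
t: 23.3
position: [0.6247, -0.1399, 0.0252]
orientation: [-1.208, 1.21, -1.212]
force: [-1.6, 0.0, 5.6]
opening: 0.633
```

Run:
```python
from h import *
im,pm=snap('w_c3')
c,s=gradfit(im,pm,(.6262,-.139),[(.028,.028),(.024,.028)]);print(c)
overlay(im,pm,c,[(.028,.028),(.024,.028)],(160,180,420,400),3,'pics/ov7.png')
```

```text
t 23.3 pos [ 0.6247 -0.1399  0.0252] toolz [ 1.    -0.002  0.001] tooly [ 0.001 -0.    -1.   ] F [-1.6  0.   5.6] open 0.633 q [ 0.37  0.6  -0.29  1.62  0.2   0.96 -1.56]
[ 0.62616247 -0.13888854]
```

View pics/ov7.png

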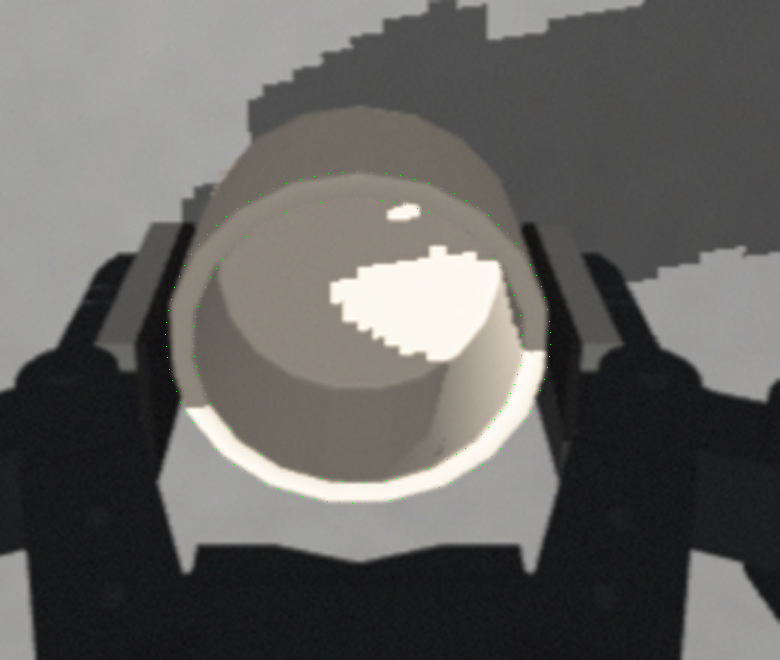

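Call:
{"op": "servo_tool", "data": {
  "deltas": [
    [0,-0.03,0,0,0,0,255],
    [0,-0.05,0,0,0,0,255],
    [0,-0.05,0,0,0,0,255],
    [0,-0.04,0,0,0,0,255],
    [0.025,0,-0.01,0,0,0,255],
    [0.045,0,-0.0175,0,0,0,255],
    [0.05,0,-0.0195,0,0,0,255],
    [0.05,0,-0.0195,0,0,0,255],
    [0.035,0,-0.0135,0,0,0,255],
    [0.0232,0,-0.0088,0,0,0,255],
    [0,0,0,0,0,0,255],
    [0,0,0,0,0,0,255]
  ]
}}

```text
t: 24.85
position: [0.5356, -0.3664, 0.1943]
orientation: [-1.208, 1.21, -1.209]
force: [-0.1, 0.2, 0.1]
opening: 0.636
```

Call:
{"op": "servo_tool", "data": {
  "deltas": [
    [0,0.02,0,0,0,0,255],
    [0,0.03,0,0,0,0,255],
    [0,0.01,0,0,0,0,255],
    [0,0,0,0,0,0,255],
    [0,0,0,0,0,0,255]
  ]
}}

```text
t: 25.48
position: [0.5357, -0.3678, 0.1355]
orientation: [-1.208, 1.209, -1.212]
force: [1.1, -0.4, -0.1]
opening: 0.636
```

Run:
```python
from h import *
im,pm=snap('w_c4');z=env.state()['position'][2]-.0252+.028
c,s=gradfit(im,pm,(.5374,-.367),[(.028,z),(.024,z)]);print(c)
side=env.read_camera('side');crop(side,320,70,480,190,4.5,'pics/s_c4.png')
```

```text
t 25.48 pos [ 0.5357 -0.3678  0.1355] toolz [ 1.    -0.002  0.001] tooly [ 0.001 -0.001 -1.   ] F [ 1.1 -0.4 -0.1] open 0.636 q [ 0.69  0.48 -0.22  1.52  0.11  1.15 -1.12]
[ 0.53746209 -0.36670313]
```

View pics/w_c4.png

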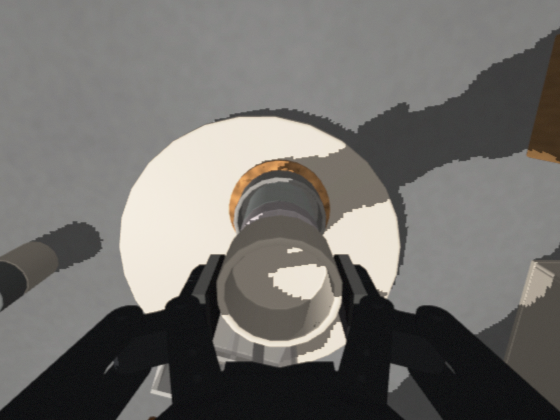

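View pics/s_c4.png

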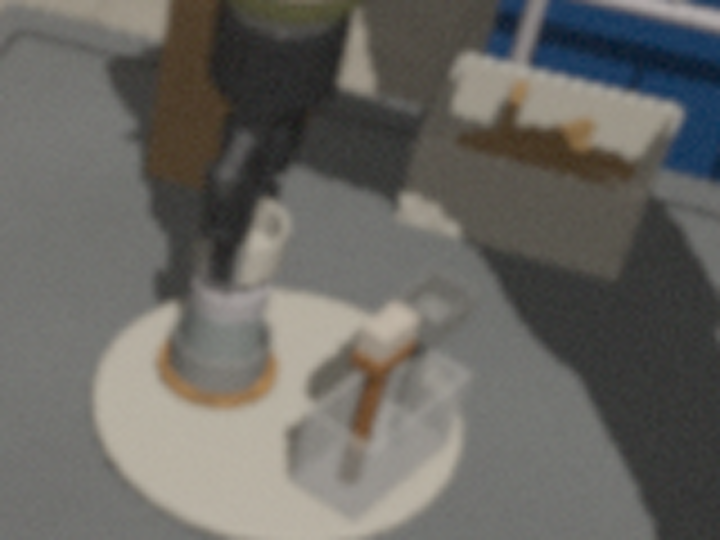

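Well aligned (cup centre 0.4 mm from the lid's). Lowering to TCP z ≈ 0.119.

Call:
{"op": "servo_tool", "data": {
  "deltas": [
    [0.0003,0.008,0,0,0,0,255],
    [0,0.005,0,0,0,0,255],
    [0,0.002,0,0,0,0,255],
    [0,0,0,0,0,0,255],
    [0,0,0,0,0,0,255]
  ]
}}

```text
t: 26.2
position: [0.5351, -0.368, 0.1195]
orientation: [-1.208, 1.211, -1.211]
force: [0.8, 0.2, -0.2]
opening: 0.635
```

Run:
```python
from h import *
im,pm=snap('w_c5');z=env.state()['position'][2]-.0252+.028
c,s=gradfit(im,pm,(.5374,-.367),[(.028,z),(.024,z)]);print(c)
```

```text
t 26.2 pos [ 0.5351 -0.368   0.1195] toolz [ 1.    -0.002  0.   ] tooly [ 0. -0. -1.] F [ 0.8  0.2 -0.2] open 0.635 q [ 0.69  0.5  -0.21  1.54  0.11  1.12 -1.12]
[ 0.53666904 -0.36699306]
```

Call:
{"op": "servo_tool", "data": {
  "deltas": [
    [0,0,0.0007,0,0,0,255],
    [0,0.0008,0,0,0,0,255],
    [0,0,0,0,0,0,255],
    [0,0,0,0,0,0,255]
  ]
}}

```text
t: 26.75
position: [0.5359, -0.3681, 0.1192]
orientation: [-1.208, 1.21, -1.211]
force: [-0.8, 1.4, 5.9]
opening: 0.636
```

Call:
{"op": "servo_tool", "data": {
  "deltas": [
    [0,0,0,0,0,0,75],
    [0,0,0,0,0,0,50],
    [0,0,0,0,0,0,0],
    [0,0,0,0,0,0,0],
    [0,-0.02,0,0,0,0,0],
    [0,-0.05,0,0,0,0,0],
    [0,-0.05,0,0,0,0,0],
    [0,-0.02,0,0,0,0,0],
    [0,0,0,0,0,0,0],
    [0,0,0,0,0,0,0]
  ]
}}

```text
t: 28.0
position: [0.5354, -0.3678, 0.2581]
orientation: [-1.208, 1.212, -1.21]
force: [-0.9, 0.3, 0.2]
opening: 0.997
```

Run:
```python
from h import *
im,pm=snap('w_c6')
c,s=gradfit(im,pm,(.5374,-.367),[(.028,.122),(.024,.122)]);print(c)
overlay(im,pm,c,[(.04,.024),(.028,.122),(.024,.122)],(200,110,360,270),4.5,'pics/ov8.png')
side=env.read_camera('side');crop(side,320,70,480,190,4.5,'pics/s_c6.png')
```

```text
t 28.0 pos [ 0.5354 -0.3678  0.2581] toolz [ 1.    -0.002 -0.001] tooly [-0.001  0.    -1.   ] F [-0.9  0.3  0.2] open 0.997 q [ 0.69  0.4  -0.22  1.38  0.09  1.38 -1.1 ]
[ 0.53748736 -0.36704429]
```

View pics/ov8.png

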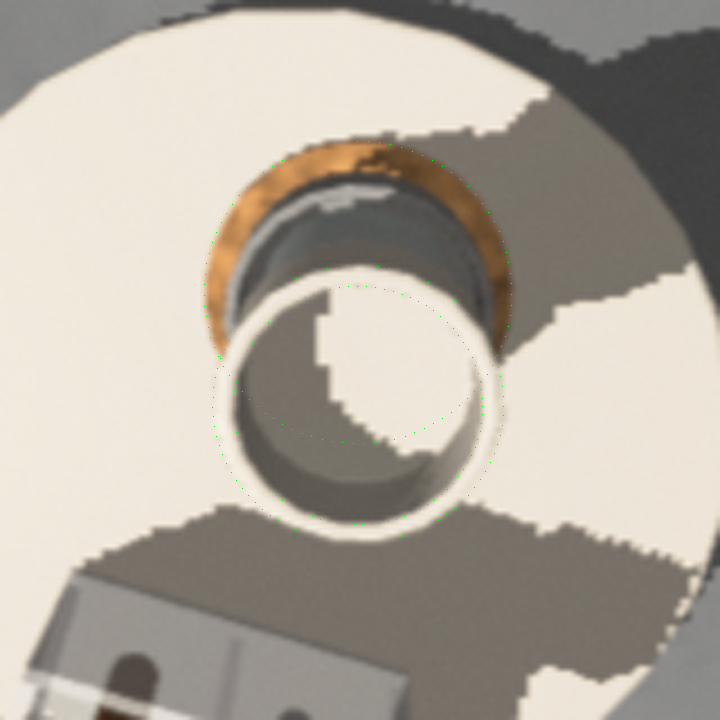

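View pics/s_c6.png

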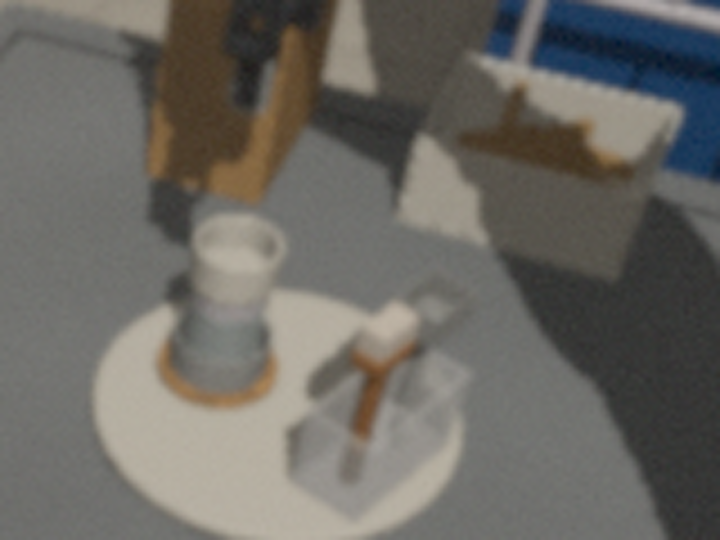

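Call:
{"op": "servo_tool", "data": {
  "deltas": [
    [-0.03,0,-0.007,0,0,0,0],
    [-0.05,0,-0.012,0,0,0,0],
    [-0.05,0,-0.012,0,0,0,0],
    [-0.05,0,-0.012,0,0,0,0],
    [-0.04,0,-0.01,0,0,0,0],
    [0,0.03,0,0,0,0,0],
    [0,0.05,0,0,0,0,0],
    [0,0.02,0,0,0,0,0],
    [0,0,0,0,0,0,0],
    [0,0,0,0,0,0,0]
  ]
}}

```text
t: 29.35
position: [0.4836, -0.148, 0.1595]
orientation: [-1.208, 1.21, -1.211]
force: [-1.0, -0.1, 0.7]
opening: 1.002
```

Run:
```python
from h import *
im,pm=snap('w_s2')
c,s=gradfit(im,pm,(.483,-.145),[(.018,.060)]);print(c,s)
overlay(im,pm,c,[(.018,.060)],(180,130,400,330),3,'pics/ov9.png')
```

```text
t 29.35 pos [ 0.4836 -0.148   0.1595] toolz [ 1.    -0.002  0.001] tooly [ 0.001 -0.    -1.   ] F [-1.  -0.1  0.7] open 1.002 q [ 0.53  0.17 -0.35  1.88  0.07  1.1  -1.42]
[ 0.48256036 -0.14622527] 75.43944739241121
```

View pics/ov9.png

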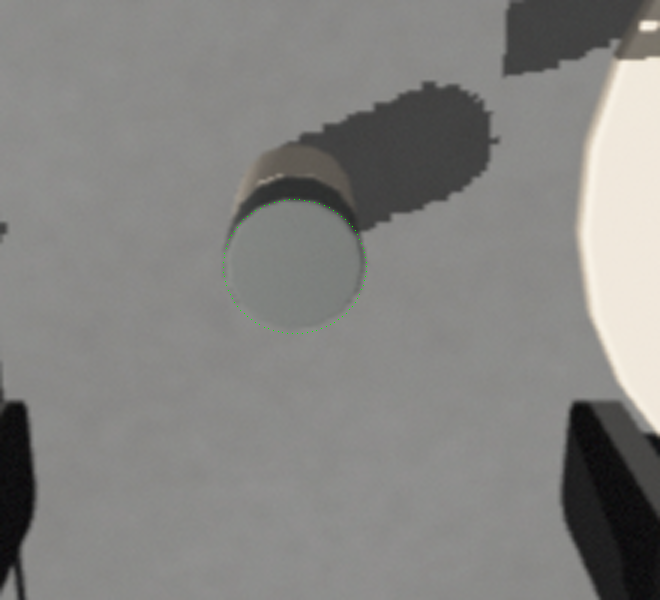

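Call:
{"op": "servo_tool", "data": {
  "deltas": [
    [-0.0008,0.03,-0.0021,0,0,0,0],
    [0,0.04,0,0,0,0,0],
    [0,0.024,0,0,0,0,0],
    [0,0.009,0,0,0,0,0],
    [0,0,0,0,0,0,0],
    [0,0,0,0,0,0,0]
  ]
}}

```text
t: 30.15
position: [0.482, -0.1474, 0.057]
orientation: [-1.207, 1.209, -1.212]
force: [-0.2, -0.3, -0.2]
opening: 1.002
```

Call:
{"op": "servo_tool", "data": {
  "deltas": [
    [0,0,0,0,0,0,120],
    [0,0,0,0,0,0,140],
    [0,0,0,0,0,0,255],
    [0,0,0,0,0,0,255],
    [0,0,0,0,0,0,255],
    [0,0,0,0,0,0,255],
    [0,0,0,0,0,0,255],
    [0,0,0,0,0,0,255]
  ],
  "grip_force": 30
}}

```text
t: 31.15
position: [0.4813, -0.1472, 0.0561]
orientation: [-1.208, 1.21, -1.211]
force: [-1.3, 0.7, 6.0]
opening: 0.412
```

Run:
```python
from h import *
im,pm=snap('w_s3')
c,s=gradfit(im,pm,(.4825,-.146),[(.018,.060)]);print(c,s)
overlay(im,pm,c,[(.018,.060)],(160,180,420,400),3,'pics/ov10.png')
```

```text
t 31.15 pos [ 0.4813 -0.1472  0.0561] toolz [ 1.    -0.002  0.   ] tooly [ 0. -0. -1.] F [-1.3  0.7  6. ] open 0.412 q [ 0.51  0.31 -0.34  1.97  0.13  0.89 -1.47]
[ 0.48340477 -0.14638374] 45.03226026150118
```

View pics/ov10.png

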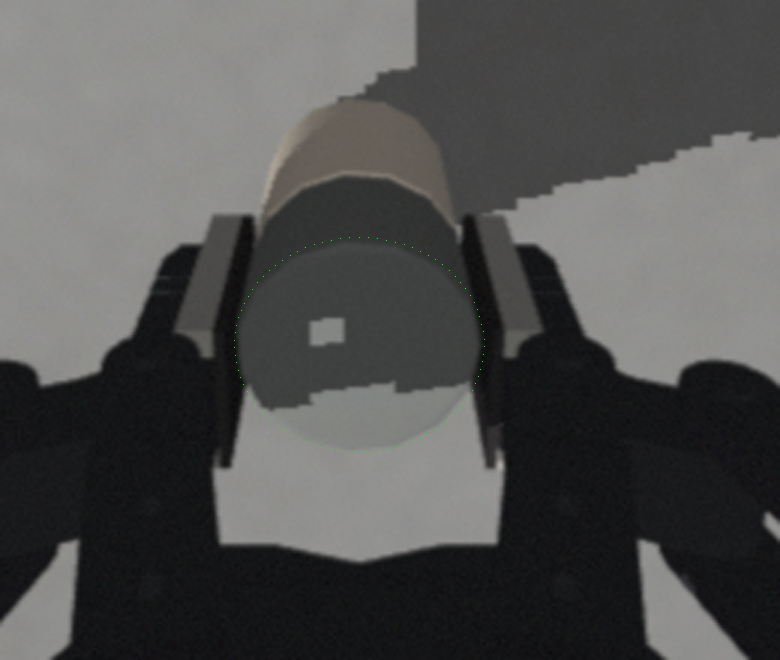

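Call:
{"op": "servo_tool", "data": {
  "deltas": [
    [0,-0.03,0,0,0,0,255],
    [0,-0.05,0,0,0,0,255],
    [0,-0.05,0,0,0,0,255],
    [0,-0.045,0,0,0,0,255],
    [0,-0.01,0,0,0,0,255],
    [0.025,0,0.006,0,0,0,255],
    [0.045,0,0.011,0,0,0,255],
    [0.05,0,0.0125,0,0,0,255],
    [0.045,0,0.011,0,0,0,255],
    [0.035,0,0.009,0,0,0,255],
    [0.0207,0,0.0052,0,0,0,255],
    [0,0,0,0,0,0,255],
    [0,0,0,0,0,0,255]
  ]
}}

```text
t: 32.83
position: [0.5353, -0.3668, 0.2397]
orientation: [-1.208, 1.212, -1.209]
force: [-0.7, -0.1, -0.4]
opening: 0.411
```

Run:
```python
from h import *
im,pm=snap('w_s4');z=env.state()['position'][2]-.0561+.06
c,s=gradfit(im,pm,(.5374,-.367),[(.018,z)]);print(c,gradfit(im,pm,(.5375,-.367),[(.028,.122),(.024,.122)]))
```

```text
t 32.83 pos [ 0.5353 -0.3668  0.2397] toolz [ 1.    -0.001 -0.001] tooly [-0.001  0.001 -1.   ] F [-0.7 -0.1 -0.4] open 0.411 q [ 0.69  0.4  -0.22  1.4   0.09  1.34 -1.1 ]
[ 0.53826068 -0.36569086] (array([ 0.53726528, -0.36707853]), np.float64(278.64375804646556))
```

View pics/w_s4.png

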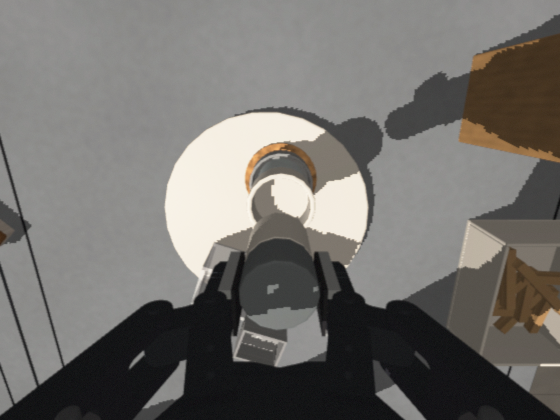

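Call:
{"op": "servo_tool", "data": {
  "deltas": [
    [0.0012,0.015,0.0004,0,0,0,255],
    [0,0.025,0,0,0,0,255],
    [0,0.013,0,0,0,0,255],
    [0,0,0,0,0,0,255],
    [0,0,0,0,0,0,255]
  ]
}}

```text
t: 33.5
position: [0.5361, -0.3692, 0.1886]
orientation: [-1.208, 1.21, -1.212]
force: [-0.9, -0.3, 0.5]
opening: 0.41
```

Run:
```python
from h import *
im,pm=snap('w_s5');p=env.state()['position'];z=p[2]-.0561+.06
for r in ([(.018,z)],[(.018,z-.06)],[(.028,.122)],[(.024,.122)]): print(r,gradfit(im,pm,(.5374,-.367),r))
overlay(im,pm,(p[0]+.0015,p[1]+.001),[(.018,z),(.018,z-.06),(.028,.122)],(180,150,380,350),3.5,'pics/ov11.png')
side=env.read_camera('side');crop(side,320,50,480,190,4,'pics/s_s5.png')
```

```text
t 33.5 pos [ 0.5361 -0.3692  0.1886] toolz [ 1.    -0.002  0.001] tooly [ 0.001 -0.001 -1.   ] F [-0.9 -0.3  0.5] open 0.41 q [ 0.7   0.44 -0.22  1.47  0.1   1.25 -1.11]
[(0.018, np.float64(0.19266345365716314))] (array([ 0.53923773, -0.36811261]), np.float64(84.07202275334912))
[(0.018, np.float64(0.13266345365716314))] (array([ 0.54334412, -0.36223039]), np.float64(99.23101065348294))
[(0.028, 0.122)] (array([ 0.53723205, -0.36720249]), np.float64(139.70301587307569))
[(0.024, 0.122)] (array([ 0.54143144, -0.36653595]), np.float64(129.30108683957704))
```

View pics/ov11.png

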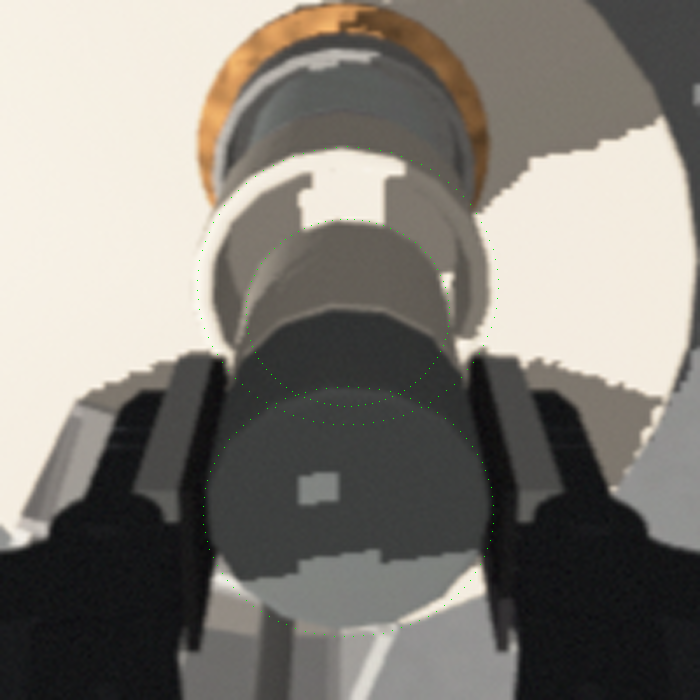

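View pics/s_s5.png

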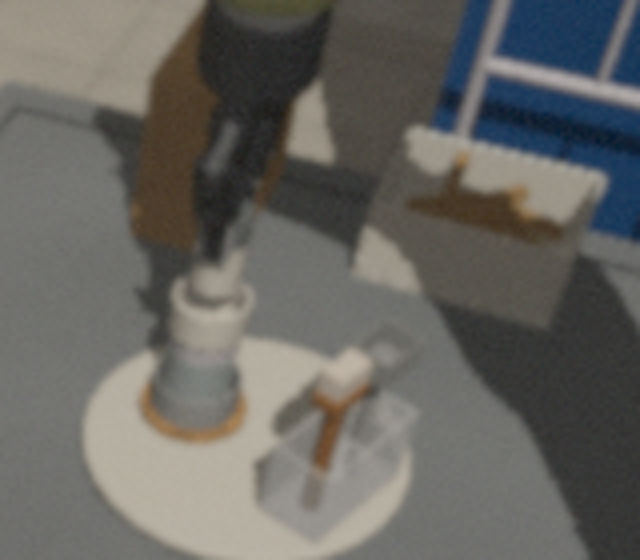

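Call:
{"op": "servo_tool", "data": {
  "deltas": [
    [-0.0011,0.004,-0.0002,0,0,0,255],
    [0,0,0,0,0,0,255],
    [0,0.012,0,0,0,0,255],
    [0,0.01,0,0,0,0,255],
    [0,0.004,0,0,0,0,255],
    [0,0,0,0,0,0,255],
    [0,0,0,0,0,0,255]
  ]
}}

```text
t: 34.48
position: [0.5357, -0.3681, 0.1581]
orientation: [-1.208, 1.21, -1.211]
force: [-0.2, -0.5, -0.2]
opening: 0.41
```

Run:
```python
from h import *
im,pm=snap('w_s6');p=env.state()['position'];z=p[2]-.0561+.06
overlay(im,pm,(p[0]+.0015,p[1]+.001),[(.018,z)],(180,150,380,350),3.5,'pics/ov12.png')
```

```text
t 34.48 pos [ 0.5357 -0.3681  0.1581] toolz [ 1.    -0.002  0.   ] tooly [ 0. -0. -1.] F [-0.2 -0.5 -0.2] open 0.41 q [ 0.69  0.46 -0.22  1.5   0.1   1.19 -1.11]
```

View pics/ov12.png

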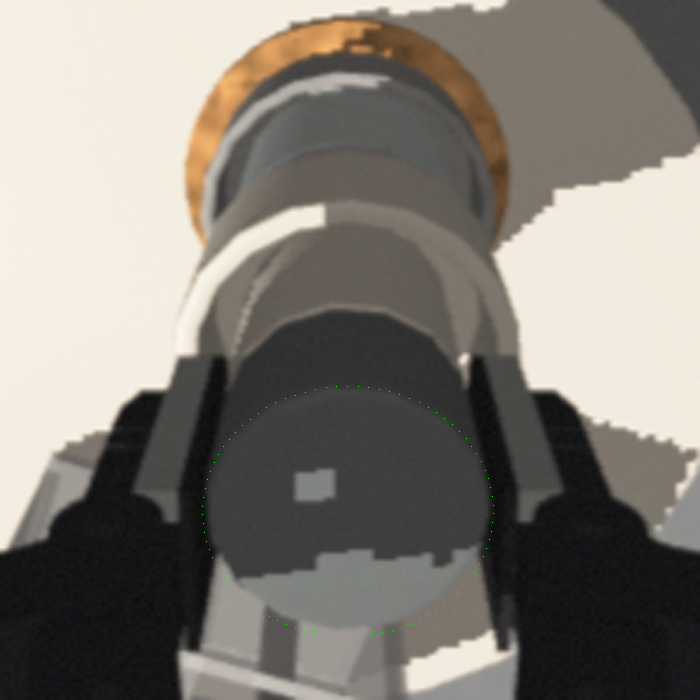

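Call:
{"op": "servo_tool", "data": {
  "deltas": [
    [0,0.002,0,0,0,0,255],
    [0,0.0012,0,0,0,0,255],
    [0,0,0,0,0,0,255],
    [0,0,0,0,0,0,255]
  ]
}}

```text
t: 35.02
position: [0.5358, -0.3682, 0.1551]
orientation: [-1.208, 1.21, -1.212]
force: [-1.1, 0.8, 5.2]
opening: 0.41
```

Contact at the predicted height. Releasing and withdrawing straight up.

Call:
{"op": "servo_tool", "data": {
  "deltas": [
    [0,0,0,0,0,0,130],
    [0,0,0,0,0,0,100],
    [0,0,0,0,0,0,50],
    [0,0,0,0,0,0,0],
    [0,0,0,0,0,0,0],
    [0,-0.02,0,0,0,0,0],
    [0,-0.04,0,0,0,0,0],
    [0,-0.05,0,0,0,0,0],
    [0,-0.02,0,0,0,0,0],
    [0,0,0,0,0,0,0],
    [0,0,0,0,0,0,0]
  ]
}}

```text
t: 36.4
position: [0.5352, -0.3678, 0.284]
orientation: [-1.208, 1.212, -1.21]
force: [1.4, 0.6, -0.7]
opening: 0.999
```

Run:
```python
from h import *
im,pm=snap('w_f')
print('stick',gradfit(im,pm,(.5374,-.367),[(.018,.159)]))
side=env.read_camera('side');crop(side,320,50,480,190,4,'pics/s_f.png')
top=env.read_camera('top');crop(top,150,140,460,310,2.5,'pics/t_f.png')
```

```text
t 36.4 pos [ 0.5352 -0.3678  0.284 ] toolz [ 1.    -0.002 -0.001] tooly [-0.001  0.    -1.   ] F [ 1.4  0.6 -0.7] open 0.999 q [ 0.69  0.38 -0.22  1.34  0.08  1.43 -1.1 ]
stick (array([ 0.53727472, -0.36717038]), np.float64(114.2767392746514))
```

View pics/w_f.png

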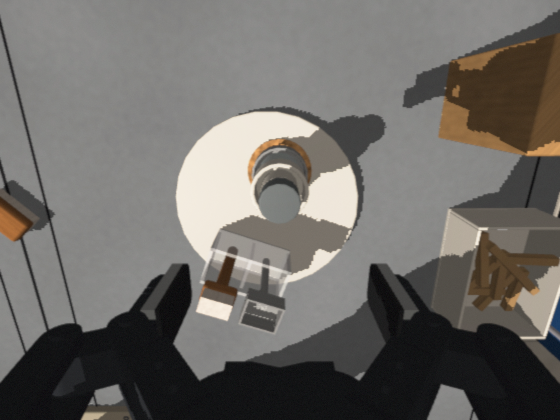

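View pics/s_f.png

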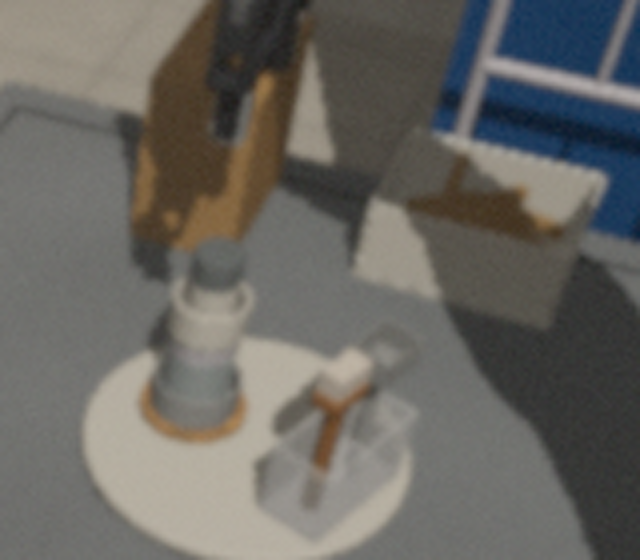

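View pics/t_f.png

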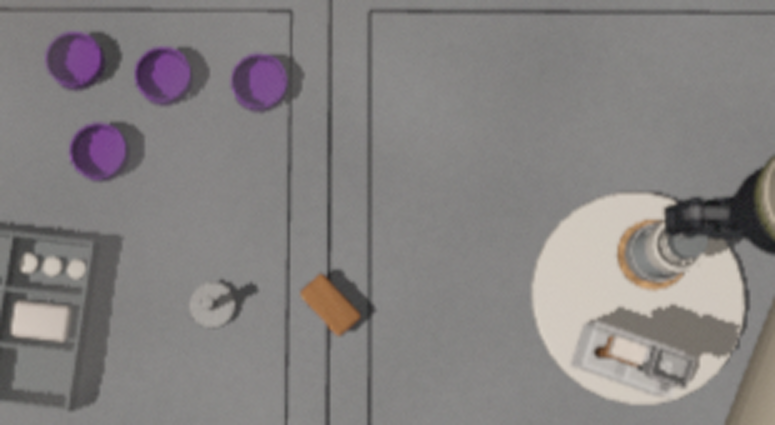

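Run:
```python
from h import *
im,pm=snap('w_f2')
print('stick',gradfit(im,pm,(.5374,-.367),[(.018,.159)]),'cup',gradfit(im,pm,(.5374,-.367),[(.028,.122)]))
print(env.finish_job())
```

```text
t 36.55 pos [ 0.5351 -0.3678  0.2834] toolz [ 1.    -0.002 -0.002] tooly [-0.002  0.001 -1.   ] F [-0.8 -0.7 -0.5] open 1.0 q [ 0.69  0.39 -0.22  1.34  0.08  1.43 -1.1 ]
stick (array([ 0.53738517, -0.36717907]), np.float64(116.16357051080027)) cup (array([ 0.5373504, -0.3670925]), np.float64(140.0562240700707))
the job is handed in; nothing more can be done
None
```

The stack stands on the cork pad, built in the order asked: steel dish, glass jar, dosing cup, stain stick. I handed the job in at about 36.6 s of the 104 s allowed. The jaws were open, with the fingertips about 11 cm above the stack.

- **Last checks:** From the wrist camera, the pad centre is at about (0.5377, -0.3675). The dish measures (0.5376, -0.3673), the jar lid (0.5374, -0.3671), the cup (0.5374, -0.3671) and the stick (0.5374, -0.3672). All four are within about 0.6 mm of the pad centre, so the cup is centred on the lid. The side view shows the stack upright.
- **Things left alone:** I never touched the peg, the nail brush or the purple dishes. The final top view shows them in what looks like their original places.
- **Forces:** The force readings I took stayed near 6 N at most.
- **Checks that disagreed:**
  - Two wide single-edge fits, one of the dish rim partly hidden by the jar and one of the stick while held, were 2–9 mm off. They had locked onto shadow edges, so I used the image overlays and the two-circle fits instead.
  - My first rough side-camera points were up to 9 mm off the top camera in y; a side-camera edge fit later put the dish 10 mm and the stick 16 mm off. I relied on the wrist camera for positions.

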